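# Hold a slide carrier flush on a tilted stage

### The job

First turn the black knob of the tilting sample stage until its white pointer stands at the red mark on the dial, which slopes the stage's aluminium face. Then pick up the blue slide carrier by its upright grip, tilt it to match the sloped face and hold it flush inside the black outline, square with it, with a light steady push so that the sprung face gives a few millimetres without bottoming. Finish while still gripping and pressing it there, touching nothing but the carrier; leave the red mark and the other things on the bench undisturbed.

Things in the scene. Friction and masses are not known exactly. Their poses are not given: they have to be found in the camera images.
- tilt_knob (a joint): Angle of the black bar-shaped knob about its upright axis (rad, 0 to 2.0), growing clockwise seen from above. It is geared to the stage: slope of the stage = 0.35 x this value - 0.1 rad. It turns stiffly (about 0.15 N m) and stays where it is left. Turning it clockwise from the start raises the slope.
- mark_rider (a joint): Angle of the red mark on the dial, on the same scale as the knob: the pointer is at the mark when both values are equal. It is always clockwise of the pointer at the start, by about 0.4 to 1.45 rad. Do not move it.
- knob_grip (a point): Point on the knob's axis at the height to grip it, 70 mm above the bench. The knob's grip is an upright bar 36 mm long, 14 mm thick and 34 mm high (47 to 81 mm above the bench) that stands on a round skirt 54 mm wide; this point is 11 mm below the bar's top. x axis: along the bar, towards the white pointer; z up. It turns with the knob. The stage cheek is 77 mm from the axis, on the left.
- pointer_tip (a point): Outer end of the knob's white pointer line, 28 mm from the knob's axis.
- red_mark (a point): Inner end of the small red mark on the dial, 28 mm from the knob's axis, at the same height as the pointer tip.
- stage_tilt (a joint): Slope of the stage (rad): 0 level, positive when its far edge is raised and its near edge lowered, so that the face looks up and back towards the robot. Driven by the knob only; it starts nearly level and ends at 0.2 to 0.45.
- stage_unit: The whole stage unit, fixed to the bench: grey bed 94 x 226 x 12 mm, white gearbox with the dial and knob on the right (70 mm from the origin along -y), sloping aluminium stage on the left (60 mm along +y). Origin under the bed at bench level, z up; its x axis points away from the robot, turned by up to 0.2 rad. The slope's axis is along its y, 64 mm above the bench.
- stage_face: Aluminium face plate of the stage, 80 x 76 x 6 mm, carried on springs: it gives along its own normal by 1 mm per newton, at most 10 mm. Origin and axes as face_centre.
- face_centre (a point): Centre of the upper surface of the face plate, 20 mm above the slope's axis along the normal, and of the black outline, 56 mm along x by 52 mm along y. z: the face's outward normal; x: up the slope, away from the robot; y: level, to the left. It moves with the face.
- slide_carrier: Blue carrier plate 50 (x) x 46 (y) x 5 mm with amber glass strips and an upright aluminium grip on its middle, 30 mm long (x), 12 mm thick (y), up to 43 mm above the plate's underside. Origin at the centre of its underside, z up out of the plate along the grip. About 90 g. It is the same turned half round. It starts flat on the bench, in front of the stage, grip up.
- core_plug_tan: Tan stone cylinder, 25 mm wide, 48 mm high, behind the stage; leave alone. Origin under its centre.
- core_plug_red: Red stone cylinder, 25 mm wide, 50 mm high, behind the stage; leave alone. Origin under its centre.
- sample_dish: Glass dish 60 mm wide, 14 mm high, behind the stage; leave alone. Origin under its centre.
- folding_lens: Small folding hand lens 26 x 58 x 12 mm to the right in front of the stage; leave alone. Origin under its centre.

How it is judged:
By the outcome, as a careful person would: the job done as asked, in the order asked, and still so for the second after the job is handed in, while the arm keeps its last pose, push and grip.
It also fails if it takes over 53 s, if anything falls off the work surface, if the arm or the gripper's body presses on something with over 40 N, if the wrist force passes 120 N, or if a joint passes its speed limit or range.

### The arm

A 6-joint arm with a two-finger parallel gripper is mounted at the origin on a cart in front of the work surface, level with it; the furniture and walls round the work are solid. World frame = base frame: x ahead of the robot, y to its left, z up, the work surface at z = 0. Lengths are in mm, angles in rad, forces in N, time in s.
With the tool pointing down it reaches from about 350 to 875 mm from the base axis. Payload 4.2 kg.
Tool frame: the origin (TCP) lies midway between the tips of the shut fingers; the grasp point (between the pads) lies 19 mm behind it; z points along the fingers, y is the direction in which the jaws open and shut (so a half turn about z gives the same grasp; the last joint's range is limited). The gripper opens to 85 mm and grips with 20 to 120 N. Pads are 22 mm wide; open, the fingers measure 114 mm over their backs; the gripper's body (76 mm by 85 mm) begins 54 mm behind the grasp point. The pads swing forward as they close: fully open they stand 13 mm farther back than shut.
Start: joints at [-0.868, 0.385, 0.008, 0, -1.194, -0.259], TCP at [268.371, -564.426, 231.312] pointing down, gripper open.
Joint ranges: [-3.14, 3.14], [-1.21, 2.06], [-1.07, 1.41], [-3.16, 2.05], [-2.99, -0.16], [-3.1, 3.1]. Speed limits (rad/s): [2.79, 2.79, 3.14, 3.14, 3.14, 3.14].

### API

Orientations are given as a unit quaternion [x, y, z, w].
In Python, from bench import arm gives the robot as it stands.
- The arm moves only by the tool servo_tool, never from a script. Its argument "rows" is a list of rows, each an object of numbers: "fingers": the finger opening in cm, from 0 to 8.54; "x", "y", "z": the shift along the tool's x, y, z in cm; "turn": the turn about the tool's z in degrees. A call has 1 to 10 rows; each row shifts and turns the commanded pose from where the row before left it, along the tool's axes as they then stand; what a row does not reach is not made up. A row lasts 1/12 s, in which the tool goes at most 41.7 mm and 7.16 degrees, less where a joint would pass 70% of its speed; a pose out of reach is approached as far as the arm can. A call is refused whole if a number of a shift passes 4.17 or a number of a turn 7.16, either way. A call with a gripper value outside its range is refused whole. The fingers move at their own pace and stop on an object; the grip force is fixed at half the most. Time passes only in rows, so rows that do not move let the fingers close. It gives the time, the measured TCP pose, the force and the opening at its end, in the units of the state.
- arm.read_state(): the state, without advancing time (a new reading comes with each control period).
- arm.get_image(name): name is "side" or "top" or "wrist"; returns (picture, depth): 420x560x3 uint8, red, green, blue; 420x560 float32, mm along the optical axis (not along the pixel's ray), 0 where there is no reading.
- arm.camera_model(name): a dict with "fx", "fy", "cx", "cy" (pixels), "pose" (4x4, takes a point from camera to world coordinates). Camera axes: x right, y down, z forward; pixel columns grow to the right and rows downward; lengths in mm; the calibration is good to about 2 mm. A picture is of the moment at which its call begins: read the wrist's pose just before it. camera_model takes no time and is no camera call; for the wrist camera it gives the pose at the moment of the call.
- arm.job_done(): hands the job in, once; it reports no verdict.
The state is a dict: "clock": time; "joints": joint angles; "joint_vel": joint speeds; "joint_efforts": joint torques, N m; "position": TCP position; "ee_rot": TCP orientation; "contact_force": force on the tool from outside, world axes, zero at the start; "wrist_torque": the same for the moment, N m; "gripper_width": finger opening in mm.
Only numpy, scipy, OpenCV 4.12 (cv2) and the standard library are available. Lean on these libraries where they do the work, as an engineer would, in place of code of your own. Each camera call takes 0.05 s, during which the arm holds its last target.

## Working session

There is one attempt and no reset: what is moved stays moved. The work goes in short steps, Python scripts to look and compute and a tool call to move; the robot and the scene stay as the last step left them, time stands still between calls to the robot, and variables do not carry over. Pictures are saved under pics/ and viewed, and the job is handed in when it is done.

Besides the shell and the picture viewer there is one more tool, called after "Call:" as name([rows], argument=value, ...), one row to a line, values as JSON. servo_tool: Moves the arm, as the interface text tells. Its arguments: {"type":"object","properties":{"rows":{"type":"array","items":{"type":"object","properties":{"fingers":{"type":"number"},"x":{"type":"number"},"y":{"type":"number"},"z":{"type":"number"},"turn":{"type":"number"}}}}},"required":["rows"]}

```bash
ls; mkdir -p pics
python3 - <<'E'
from bench import arm
import cv2,numpy as np
s=arm.read_state(); print({k:np.round(v,3).tolist() for k,v in s.items()})
for n in ['top','side']:
    im,d=arm.get_image(n); cv2.imwrite(f'pics/{n}0.png',im[:,:,::-1]); np.save(f'pics/{n}0.npy',d); np.save(f'pics/{n}0im.npy',im)
    m=arm.camera_model(n); print(n,{k:np.round(v,3).tolist() for k,v in m.items()})
E
```

```text
pics
{'clock': 0.0, 'joints': [-0.868, 0.386, 0.007, -0.0, -1.194, -0.259], 'joint_vel': [-0.001, -0.001, 0.001, 0.001, -0.001, 0.001], 'joint_efforts': [0.0, -39.229, 18.841, 4.186, -0.005, 0.0], 'position': [268.104, -563.902, 230.185], 'ee_rot': [-0.22, 0.976, 0.001, -0.0], 'contact_force': [-0.735, 0.243, 0.183], 'wrist_torque': [0.005, -0.051, 0.047], 'gripper_width': 86.068}
top {'fx': 512.628, 'fy': 512.628, 'cx': 283.723, 'cy': 209.255, 'pose': [[0.02, -0.997, 0.077, 523.806], [-1.0, -0.021, -0.003, -304.063], [0.005, -0.077, -0.997, 965.684], [0.0, 0.0, 0.0, 1.0]]}
side {'fx': 424.277, 'fy': 424.277, 'cx': 277.63, 'cy': 207.841, 'pose': [[-0.841, -0.362, 0.403, 242.17], [-0.542, 0.551, -0.634, 240.352], [0.008, -0.751, -0.66, 638.864], [0.0, 0.0, 0.0, 1.0]]}
```

View pics/top0.png

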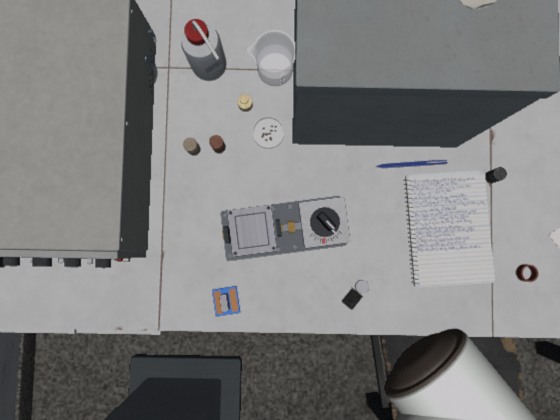

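View pics/side0.png

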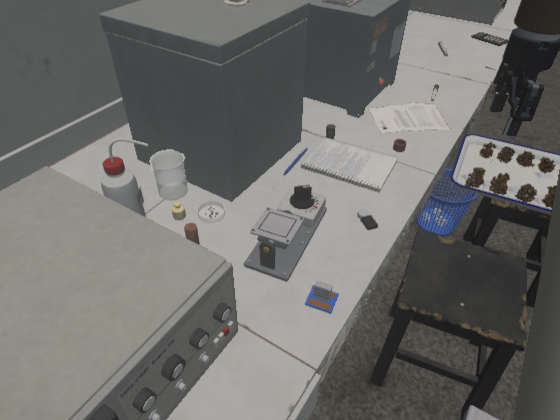

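```bash
cat > h.py <<'E'
import numpy as np,cv2
from bench import arm
def ray(m,u,v):
    P=np.array(m['pose']); d=P[:3,:3]@np.array([(u-m['cx'])/m['fx'],(v-m['cy'])/m['fy'],1.]); return P[:3,3],d
def onz(m,u,v,z):
    o,d=ray(m,u,v); return o+d*(z-o[2])/d[2]
def pts(m,d):
    h,w=d.shape; v,u=np.mgrid[:h,:w]
    P=np.array(m['pose']); c=np.stack([(u-m['cx'])/m['fx']*d,(v-m['cy'])/m['fy']*d,d],-1)
    return c@P[:3,:3].T+P[:3,3]
def proj(m,p):
    P=np.array(m['pose']); c=P[:3,:3].T@(np.asarray(p)-P[:3,3]); return np.array([m['fx']*c[0]/c[2]+m['cx'],m['fy']*c[1]/c[2]+m['cy']])
E
python3 - <<'E'
from h import *
im=np.load('pics/top0im.npy');d=np.load('pics/top0.npy');m=arm.camera_model('top')
X=pts(m,d)
hsv=cv2.cvtColor(im,cv2.COLOR_RGB2HSV)
b=cv2.inRange(hsv,(100,120,60),(125,255,255)); b[:270]=0;b[330:]=0;b[:,:190]=0;b[:,260:]=0
a=cv2.inRange(hsv,(5,120,60),(25,255,255)); a[:270]=0;a[330:]=0;a[:,:190]=0;a[:,260:]=0
k=cv2.morphologyEx(b|a,cv2.MORPH_CLOSE,np.ones((9,9)))
c=max(cv2.findContours(k,0,2)[0],key=cv2.contourArea)
r=cv2.minAreaRect(c);print(r)
w=np.array([onz(m,*p,5)[:2] for p in cv2.boxPoints(r)]);print(w.round(1),w.mean(0))
for i in range(4): e=w[(i+1)%4]-w[i];print(np.linalg.norm(e),np.arctan2(e[1],e[0]))
np.set_printoptions(linewidth=200)
for (u,v) in [(90,100),(130,200),(140,150),(400,60),(400,140),(215,240),(253,230),(325,222),(310,235)]: print(u,v,X[v,u].round(1))
cv2.imwrite('pics/top_k.png',cv2.resize(im[190:265,215:355,::-1],None,fx=5.6,fy=5.6,interpolation=cv2.INTER_CUBIC))
cv2.imwrite('pics/top_c.png',cv2.resize(im[275:325,200:250,::-1],None,fx=10,fy=10,interpolation=cv2.INTER_CUBIC))
E
```

```text
((225.8236846923828, 300.60400390625), (26.381921768188477, 23.949007034301758), 81.25383758544922)
[[ 446.4 -176.9]
 [ 453.9 -220.6]
 [ 406.3 -229.4]
 [ 398.7 -185.8]] [ 426.32767966 -203.18131667]
44.3724254548021 -1.3990359163385837
48.46635859083886 -2.9601970005376037
44.20247364396424 1.74173308392349
48.43188986262671 0.18491213890587851
90 100 [746.4  -4.7 190.3]
130 200 [597.4 -58.6 142.2]
140 150 [687.4 -59.1  99.2]
400 60 [ 752.  -441.2  368.8]
400 140 [ 721.7 -511.5   65. ]
215 240 [ 538.  -179.1    0.8]
253 230 [ 555.4 -254.5   81.8]
325 222 [ 571.7 -378.4   82.2]
310 235 [ 550.  -355.3   38.9]
```

View pics/top_k.png

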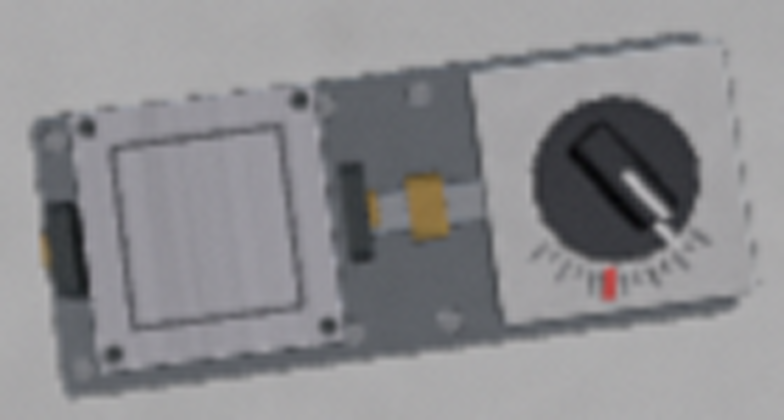

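View pics/top_c.png

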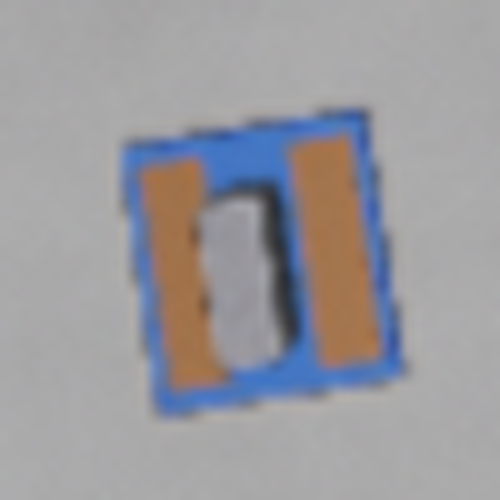

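Run:
```python
from h import *
im=np.load('pics/top0im.npy');m=arm.camera_model('top')
hsv=cv2.cvtColor(im,cv2.COLOR_RGB2HSV)
g=lambda x,y,z: onz(m,215+(x+.5)/5.6-.5,190+(y+.5)/5.6-.5,z)
c=g(615,180,46);print('axis',c)
for n,q in [('skirtL',g(533,178,46)),('skirtR',g(699,180,46)),('skirtT',g(615,96,46)),('skirtB',g(613,264,46))]:print(n,q[:2])
def ang(p,q):e=q-p;return np.arctan2(e[1],e[0]),np.linalg.norm(e)
print('ptr top',ang(g(628,178,81),g(668,214,81)))
print('ptr tip',ang(c,g(675,240,42)))
print('mark',ang(c,g(610,268,42)), ang(g(609,298,40),g(610,268,40)))
print('barlong L',ang(g(570,153,81),g(645,230,81)),ang(g(603,123,81),g(678,212,81)))
print('face outline', [g(x,y,84)[:2] for x,y in [(112,150),(280,124),(302,304),(134,328)]])
print('bed bottom',ang(g(740,310,12),g(70,390,12)),'top',ang(g(700,38,12),g(30,122,12)))
print('gearbox top',[g(x,y,40)[:2].round(1) for x,y in [(470,70),(722,40),(745,296),(504,324)]])
```

```text
axis [ 574.13316067 -380.40330309   46.        ]
skirtL [ 574.23015159 -354.08269669]
skirtR [ 574.69188266 -407.36219515]
skirtT [ 601.17276977 -380.01532779]
skirtB [ 547.20243397 -380.14918491]
ptr top (np.float64(-2.2862879767964874), np.float64(16.551953139041675))
ptr tip (np.float64(-2.3248312581031536), np.float64(27.615376510436224))
mark (np.float64(3.11070380277815), np.float64(28.429366167178497)) (np.float64(-0.018885284531999454), np.float64(9.652664437042679))
barlong L (np.float64(-2.3520326060079593), np.float64(33.08175431567999)) (np.float64(-2.425274638462623), np.float64(35.846009863452515))
face outline [array([ 578.08372157, -222.37560435]), array([ 587.17494701, -273.84317247]), array([ 532.03214216, -281.87315694]), array([ 523.64800172, -230.62766684])]
bed bottom (np.float64(1.7096681087137897), np.float64(223.40739865150385)) top (np.float64(1.7168785906119046), np.float64(225.17605399219352))
gearbox top [array([ 609.1, -333.4]), array([ 620.6, -414.9]), array([ 537.9, -423.3]), array([ 527.4, -345.9])]
```

```bash
cat >> h.py <<'E'
from scipy.spatial.transform import Rotation as Ro
def plan(tgt,yang=None):
    s=arm.read_state();R=Ro.from_quat(s['ee_rot']).as_matrix();p=np.array(s['position'])
    d=R.T@(np.array(tgt)-p)/10
    print('pos',p.round(1),'yang',np.arctan2(R[1,1],R[0,1]).round(3),'tool delta cm',d.round(2),'t',s['clock'])
    if yang is not None:
        t=-(yang-np.arctan2(R[1,1],R[0,1])); t=(t+np.pi/2)%np.pi-np.pi/2
        print('turn deg',np.degrees(t).round(2))
def snap(n,tag):
    m=arm.camera_model(n);im,d=arm.get_image(n);cv2.imwrite(f'pics/{tag}.png',im[:,:,::-1]);np.save(f'pics/{tag}.npy',d);np.save(f'pics/{tag}im.npy',im)
    np.save(f'pics/{tag}m.npy',m,allow_pickle=True)
    return m,im,d
def load(tag):
    return np.load(f'pics/{tag}m.npy',allow_pickle=True).item(),np.load(f'pics/{tag}im.npy'),np.load(f'pics/{tag}.npy')
E
python3 - <<'E'
from h import *
plan([574,-380,200],-0.78)
m=arm.camera_model('wrist');print(np.round(m['pose'],3),m['fx'],m['cx'],m['cy'])
E
```

```text
pos [ 268.1 -564.   230.3] yang 2.014 tool delta cm [-35.52   3.48   3.04] t 0.1
turn deg -19.89
[[-4.30000e-01  8.61000e-01  2.71000e-01  1.98733e+02]
 [ 9.03000e-01  4.10000e-01  1.31000e-01 -5.96549e+02]
 [ 2.00000e-03  3.01000e-01 -9.54000e-01  3.71739e+02]
 [ 0.00000e+00  0.00000e+00  0.00000e+00  1.00000e+00]] 293.063377111407 279.74655362406713 207.30248030427725
```

Call:
servo_tool([
  {"x":-3.55,"y":0.35,"z":0.3,"fingers":5},
  {"x":-3.55,"y":0.35,"z":0.3,"fingers":5},
  {"x":-3.55,"y":0.35,"z":0.3},
  {"x":-3.55,"y":0.35,"z":0.3},
  {"x":-3.55,"y":0.35,"z":0.3},
  {"x":-3.55,"y":0.35,"z":0.3},
  {"x":-3.55,"y":0.35,"z":0.3},
  {"x":-3.55,"y":0.35,"z":0.3},
  {"x":-3.55,"y":0.35,"z":0.3},
  {"x":-3.55,"y":0.35,"z":0.3},
])

```text
invalid input at $.rows[0]: expected keys fingers, x, y, z, turn
```

Call:
servo_tool([
  {"turn":-6.6},
  {"turn":-6.6},
  {"turn":-6.6},
  {},
])

```text
invalid input at $.rows[0]: expected keys fingers, x, y, z, turn
```

Run:
```python
from h import *
plan([574,-380,200],-0.78)
print(arm.read_state()['gripper_width'],arm.read_state()['joints'])
snap('wrist','w1')
```

```text
pos [ 268.1 -564.   230.3] yang 2.014 tool delta cm [-35.52   3.48   3.04] t 0.1
turn deg -19.89
85.43632694033725 [-8.68404171e-01  3.85467552e-01  6.77586142e-03 -3.95902307e-04
 -1.19397227e+00 -2.58593792e-01]
```

View pics/w1.png

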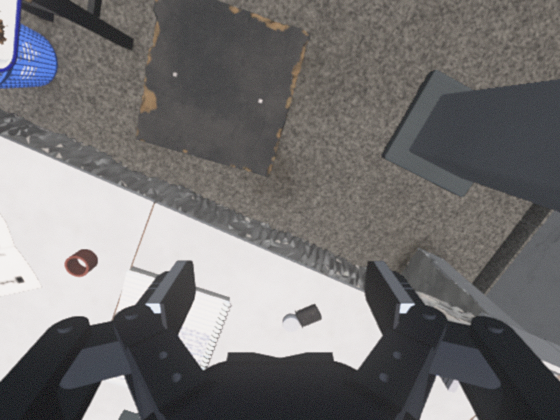

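All keys are needed in each row; nothing moved. The wrist view shows the fingers at the bottom and the lens at about (305,316).

Call:
servo_tool([
  {"x":-3.55,"y":0.35,"z":0.3,"turn":0,"fingers":5},
  {"x":-3.55,"y":0.35,"z":0.3,"turn":0,"fingers":5},
  {"x":-3.55,"y":0.35,"z":0.3,"turn":0,"fingers":5},
  {"x":-3.55,"y":0.35,"z":0.3,"turn":0,"fingers":5},
  {"x":-3.55,"y":0.35,"z":0.3,"turn":0,"fingers":5},
  {"x":-3.55,"y":0.35,"z":0.3,"turn":0,"fingers":5},
  {"x":-3.55,"y":0.35,"z":0.3,"turn":0,"fingers":5},
  {"x":-3.55,"y":0.35,"z":0.3,"turn":0,"fingers":5},
  {"x":-3.55,"y":0.35,"z":0.3,"turn":0,"fingers":5},
  {"x":-3.55,"y":0.35,"z":0.3,"turn":0,"fingers":5},
])

```text
clock: 0.98
position: [575.1, -379.1, 200.7]
ee_rot: [-0.22, 0.975, 0.0, -0.0]
contact_force: [-0.7, -0.5, 0.8]
gripper_width: 50.0
```

Call:
servo_tool([
  {"x":0,"y":0,"z":0,"turn":-6.6,"fingers":5},
  {"x":0,"y":0,"z":0,"turn":-6.6,"fingers":5},
  {"x":0,"y":0,"z":0,"turn":-6.6,"fingers":5},
  {"x":0,"y":0,"z":0,"turn":0,"fingers":5},
])

```text
clock: 1.32
position: [574.1, -379.9, 200.5]
ee_rot: [-0.386, 0.923, 0.001, -0.0]
contact_force: [0.7, -0.5, -0.3]
gripper_width: 49.9
```

Run:
```python
from h import *
plan([574,-380,200],-0.78)
print(arm.read_state()['gripper_width'],np.round(arm.read_state()['joints'],2))
snap('wrist','w2')
```

```text
pos [ 574.1 -379.9  200.5] yang 2.363 tool delta cm [ 0.01 -0.    0.05] t 1.3167
turn deg 0.06
49.866370116767506 [-0.35  0.51  0.14 -0.   -1.2  -0.43]
```

View pics/w2.png

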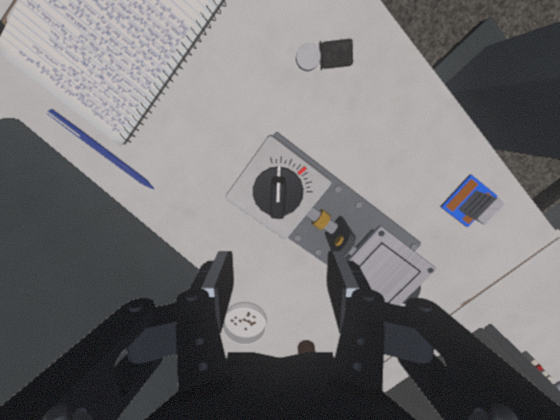

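Run:
```python
from h import *
m,im,d=load('w2')
cv2.imwrite('pics/w2z.png',cv2.resize(im[140:230,220:340,::-1],None,fx=6.5,fy=6.5,interpolation=cv2.INTER_CUBIC))
```

```text
(no output)
```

View pics/w2z.png

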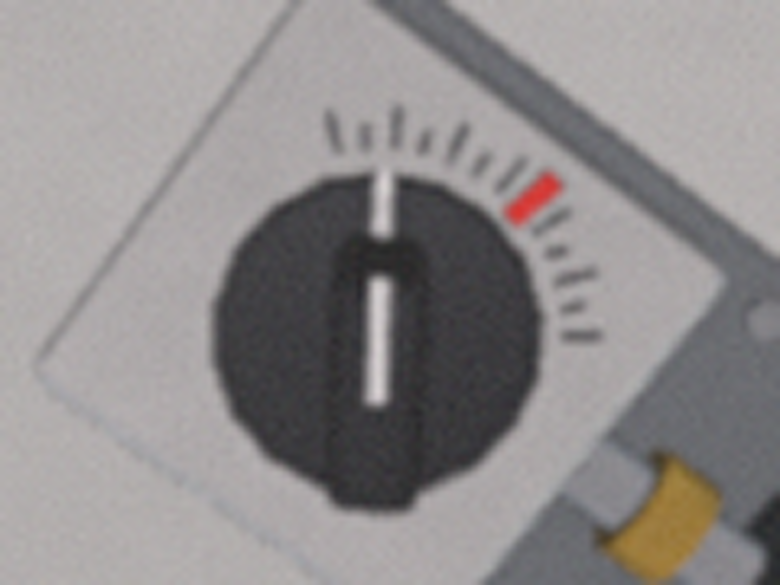

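Run:
```python
from h import *
m,im,d=load('w2')
g=lambda x,y,z: onz(m,220+(x+.5)/6.5-.5,140+(y+.5)/6.5-.5,z)[:2]
def ang(p,q):e=q-p;return np.arctan2(e[1],e[0]).round(3),np.linalg.norm(e).round(1)
L,R,T=g(213,330,46),g(542,330,46),g(378,175,46)
print(L,R,T,np.linalg.norm(L-R)); c=(L+R)/2; print('c',c)
# fit circle
P=np.array([g(x,y,46) for x,y in [(213,330),(542,330),(235,240),(522,250),(290,188),(450,182),(265,462),(500,450)]])
A=np.c_[2*P,np.ones(len(P))];s=np.linalg.lstsq(A,(P**2).sum(1),rcond=None)[0];c=s[:2];print('fit',c,np.sqrt(s[2]+c@c))
print('tip',ang(c,g(384,170,47)),'line skirt',ang(g(382,235,47),g(384,172,47)),'bar line',ang(g(376,405,81),g(380,280,81)), 'bar edges',ang(g(331,500,81),g(341,260,81)),ang(g(414,500,81),g(418,260,81)))
for z in(40,47):print('mark',ang(c,g(512,215,z)),ang(g(517,217,z),g(552,180,z)))
print('bar centre',(g(331,490,81)+g(414,490,81)+g(341,245,81)+g(418,245,81))/4, g(331,500,81)-g(414,500,81))
```

```text
[ 592.63964393 -400.59869378] [ 555.15864124 -363.64791134] [ 556.32711368 -399.77294789] 52.63255537592963
c [ 573.89914259 -382.12330256]
fit [ 574.93678248 -381.33433568] 27.230051643240188
tip (np.float64(-2.395), np.float64(27.2)) line skirt (np.float64(-2.382), np.float64(9.9)) bar line (np.float64(-2.382), np.float64(18.2)) bar edges (np.float64(-2.398), np.float64(35.5)) (np.float64(-2.361), np.float64(35.4))
mark (np.float64(3.075), np.float64(28.7)) (np.float64(-3.09), np.float64(8.1))
mark (np.float64(3.12), np.float64(29.3)) (np.float64(-3.09), np.float64(7.9))
bar centre [ 571.80834332 -384.26880516] [ 8.57326839 -8.45368771]
```

Run:
```python
from h import *
plan([574.5,-381,52],-0.814)
```

```text
pos [ 573.9 -380.1  200.7] yang 2.358 tool delta cm [ 0.02 -0.12 14.87] t 1.3667
turn deg 1.75
```

Call:
servo_tool([
  {"x":0,"y":-0.1,"z":3,"turn":1.8,"fingers":4},
  {"x":0,"y":0,"z":3.5,"turn":0,"fingers":4},
  {"x":0,"y":0,"z":3.5,"turn":0,"fingers":4},
  {"x":0,"y":0,"z":3,"turn":0,"fingers":4},
  {"x":0,"y":0,"z":1.8,"turn":0,"fingers":4},
  {"x":0,"y":0,"z":0,"turn":0,"fingers":1.0},
  {"x":0,"y":0,"z":0,"turn":0,"fingers":1.0},
  {"x":0,"y":0,"z":0,"turn":0,"fingers":1.0},
  {"x":0,"y":0,"z":0,"turn":0,"fingers":1.0},
  {"x":0,"y":0,"z":0,"turn":0,"fingers":1.0},
])

```text
clock: 2.2
position: [575.0, -381.8, 53.7]
ee_rot: [-0.369, 0.929, -0.001, 0.001]
contact_force: [1.8, -5.6, -7.2]
gripper_width: 12.9
```

Run:
```python
from h import *
plan([574.5,-381,52],-0.814)
print(arm.read_state()['gripper_width'],arm.read_state()['wrist_torque'])
snap('wrist','w3')
```

```text
pos [ 575.  -381.8   53.7] yang 2.327 tool delta cm [-0.02  0.09  0.17] t 2.2
turn deg -0.01
12.866884268561062 [-1.30938334 -0.48090333 -0.13310416]
```

View pics/w3.png

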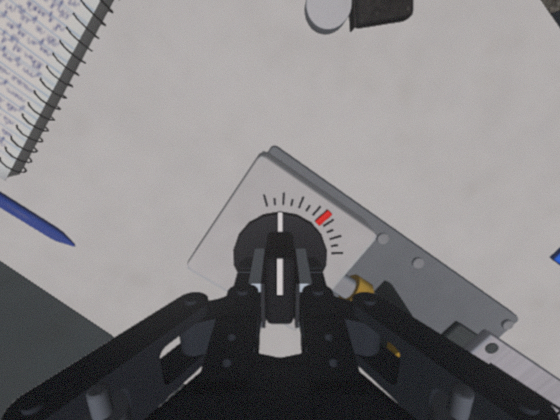

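Gripped: the pointer tip is at (280,212) and the mark at about (322,217). Next, turn clockwise.

Call:
servo_tool([
  {"x":0,"y":0,"z":0,"turn":5,"fingers":1.0},
  {"x":0,"y":0,"z":0,"turn":5,"fingers":1.0},
  {"x":0,"y":0,"z":0,"turn":5,"fingers":1.0},
  {"x":0,"y":0,"z":0,"turn":5,"fingers":1.0},
  {"x":0,"y":0,"z":0,"turn":5,"fingers":1.0},
  {"x":0,"y":0,"z":0,"turn":5,"fingers":1.0},
  {"x":0,"y":0,"z":0,"turn":5,"fingers":1.0},
  {"x":0,"y":0,"z":0,"turn":5,"fingers":1.0},
  {"x":0,"y":0,"z":0,"turn":0,"fingers":1.0},
  {"x":0,"y":0,"z":0,"turn":0,"fingers":1.0},
])

```text
clock: 3.08
position: [574.9, -381.4, 53.6]
ee_rot: [-0.031, 1.0, -0.0, 0.001]
contact_force: [1.9, -4.0, -5.6]
gripper_width: 13.4
```

Run:
```python
from h import *
plan([574.5,-381,52],-0.814)
print(arm.read_state()['gripper_width'],arm.read_state()['wrist_torque'])
m,im,d=snap('wrist','w4')
cv2.imwrite('pics/w4z.png',cv2.resize(im[170:270,210:350,::-1],None,fx=5.6,fy=5.6,interpolation=cv2.INTER_CUBIC))
```

```text
pos [ 574.9 -381.4   53.6] yang 1.632 tool delta cm [0.04 0.04 0.16] t 3.0833
turn deg -39.86
13.363871824650763 [-0.99960138 -0.51766733 -0.18115911]
```

View pics/w4z.png

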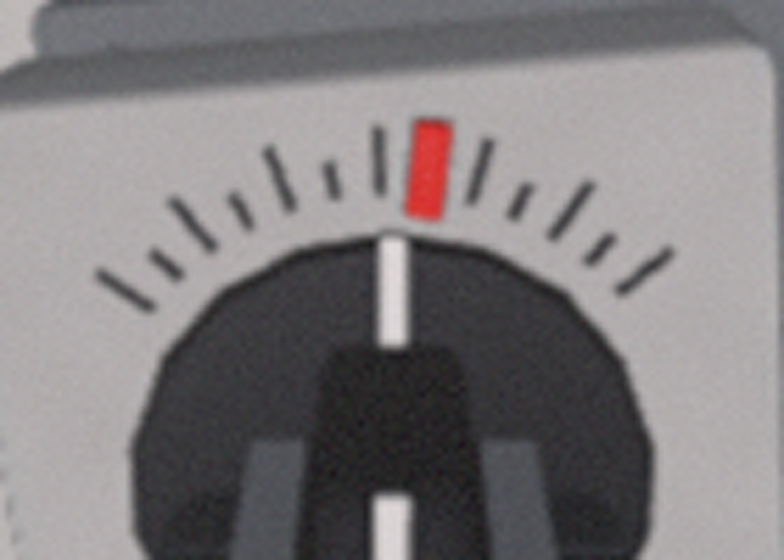

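Run:
```python
from h import *
m,im,d=load('w4')
g=lambda x,y,z: onz(m,210+(x+.5)/5.6-.5,170+(y+.5)/5.6-.5,z)[:2]
def ang(p,q):e=q-p;return (np.arctan2(e[1],e[0])%(2*np.pi)).round(3),np.linalg.norm(e).round(1)
P=np.array([g(x,y,46) for x,y in [(132,450),(653,460),(168,355),(616,355),(225,293),(570,292),(295,255),(490,255),(395,237)]])
A=np.c_[2*P,np.ones(len(P))];s=np.linalg.lstsq(A,(P**2).sum(1),rcond=None)[0];c=s[:2];print('fit',c,np.sqrt(s[2]+c@c))
for z in (39,42,46):
  print(z,'tip',ang(c,g(394,240,z)),'mark in',ang(c,g(424,217,z)),'mark out',ang(c,g(432,122,z)),'markdir',ang(g(424,217,z),g(432,122,z)),'line',ang(g(394,345,z),g(395,240,z)))
# robust centre from tick lines intersection (z 39) 
T=[((152,308),(99,271)),((213,247),(172,200)),((292,210),(267,149)),((380,193),(378,128)),((473,203),(490,140)),((553,237),(591,185)),((622,292),(671,250))]
A=[];b=[]
for a,e in T:
  a=g(*a,39);e=g(*e,39);n=np.array([-(e-a)[1],(e-a)[0]]);n/=np.linalg.norm(n);A.append(n);b.append(n@a)
c2=np.linalg.lstsq(np.array(A),np.array(b),rcond=None)[0];print('tick centre',c2)
for a,e in T: print('tick',ang(c2,(g(*a,39)+g(*e,39))/2))
print('mark about tick c',ang(c2,g(427,170,39)), ang(c2,g(424,217,39)))
print('tip',ang(c2,g(394,240,46)))
```

```text
fit [ 573.68374168 -380.68096003] 26.187221297219136
39 tip (np.float64(3.2), np.float64(23.5)) mark in (np.float64(3.086), np.float64(26.1)) mark out (np.float64(3.098), np.float64(35.9)) markdir (np.float64(3.129), np.float64(9.8)) line (np.float64(3.195), np.float64(11.3))
42 tip (np.float64(3.2), np.float64(24.5)) mark in (np.float64(3.092), np.float64(27.1)) mark out (np.float64(3.102), np.float64(36.7)) markdir (np.float64(3.129), np.float64(9.6)) line (np.float64(3.195), np.float64(11.1))
46 tip (np.float64(3.201), np.float64(25.9)) mark in (np.float64(3.1), np.float64(28.3)) mark out (np.float64(3.107), np.float64(37.7)) markdir (np.float64(3.129), np.float64(9.4)) line (np.float64(3.195), np.float64(10.8))
tick centre [ 575.80452295 -380.21836553]
tick (np.float64(4.136), np.float64(34.2))
tick (np.float64(3.844), np.float64(34.1))
tick (np.float64(3.552), np.float64(34.0))
tick (np.float64(3.255), np.float64(34.0))
tick (np.float64(2.953), np.float64(33.8))
tick (np.float64(2.656), np.float64(33.6))
tick (np.float64(2.358), np.float64(33.7))
mark about tick c (np.float64(3.113), np.float64(33.1)) (np.float64(3.106), np.float64(28.2))
tip (np.float64(3.213), np.float64(28.0))
```

Call:
servo_tool([
  {"x":0,"y":0,"z":0,"turn":2.7,"fingers":1.0},
  {"x":0,"y":0,"z":0,"turn":2.7,"fingers":1.0},
  {"x":0,"y":0,"z":0,"turn":0,"fingers":1.0},
  {"x":0,"y":0,"z":0,"turn":0,"fingers":1.0},
])

```text
clock: 3.47
position: [574.9, -381.3, 53.6]
ee_rot: [0.016, 1.0, -0.0, 0.0]
contact_force: [2.2, -3.5, -7.5]
gripper_width: 13.0
```

Run:
```python
from h import *
plan([574.5,-381,52],-0.814)
m,im,d=snap('wrist','w5')
cv2.imwrite('pics/w5z.png',cv2.resize(im[170:270,210:350,::-1],None,fx=5.6,fy=5.6,interpolation=cv2.INTER_CUBIC))
```

```text
pos [ 574.9 -381.3   53.6] yang 1.538 tool delta cm [0.04 0.03 0.16] t 3.4667
turn deg -45.23
```

View pics/w5z.png

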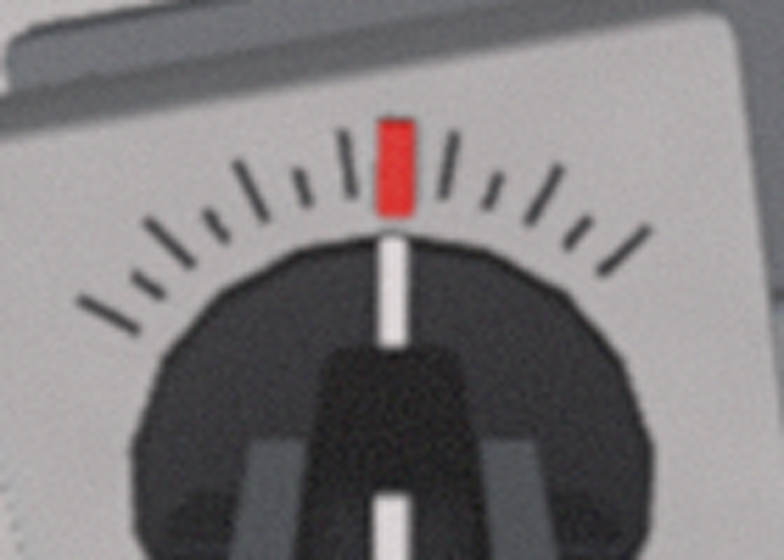

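Pointer (394,240) and mark (396,215) line up to about 0.01 rad. Next, release and rise.

Call:
servo_tool([
  {"x":0,"y":0,"z":0,"turn":0,"fingers":4.0},
  {"x":0,"y":0,"z":0,"turn":0,"fingers":4.0},
  {"x":0,"y":0,"z":0,"turn":0,"fingers":4.0},
  {"x":0,"y":0,"z":-2,"turn":0,"fingers":4.0},
  {"x":0,"y":0,"z":-4,"turn":0,"fingers":4.0},
  {"x":0,"y":0,"z":-4,"turn":0,"fingers":4.0},
  {"x":0,"y":0,"z":-3,"turn":0,"fingers":4.0},
  {"x":0,"y":0,"z":0,"turn":0,"fingers":4.0},
])

```text
clock: 4.18
position: [578.2, -383.0, 193.7]
ee_rot: [0.016, 1.0, -0.004, 0.007]
contact_force: [0.5, -0.2, 1.6]
gripper_width: 39.7
```

Run:
```python
from h import *
plan([574.5,-381,52],-0.814)
m,im,d=snap('wrist','w6')
snap('top','t6');snap('side','s6')
cv2.imwrite('pics/w6z.png',cv2.resize(im[130:230,210:350,::-1],None,fx=5.6,fy=5.6,interpolation=cv2.INTER_CUBIC))
```

```text
pos [ 578.2 -383.   193.7] yang 1.538 tool delta cm [ 0.58  0.3  14.16] t 4.1833
turn deg -45.21
```

View pics/w6.png

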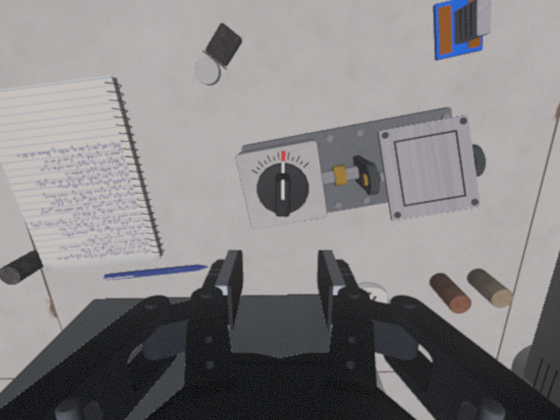

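View pics/w6z.png

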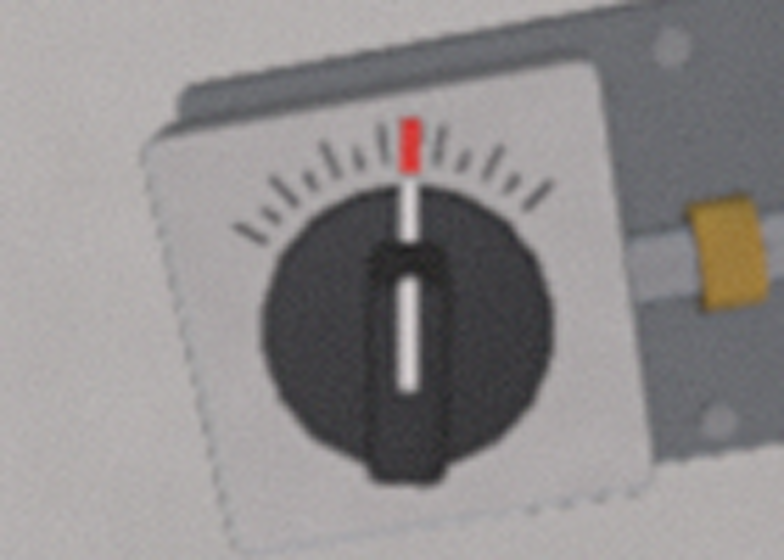

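View pics/t6.png

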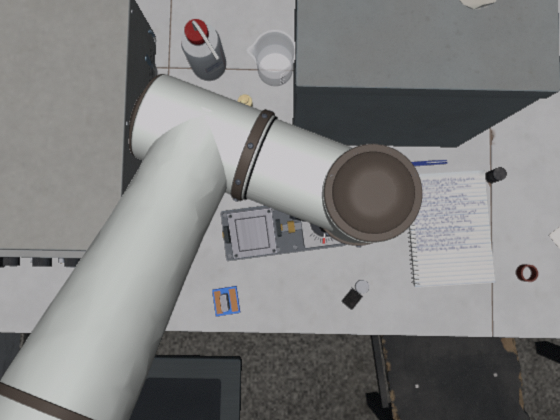

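View pics/s6.png

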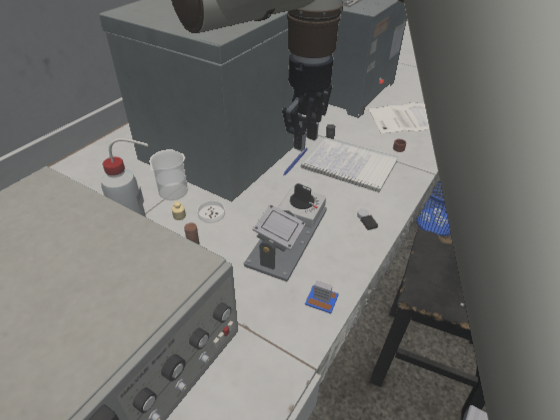

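Run:
```python
from h import *
s=arm.read_state()
for k in s: print(k,np.round(s[k],3))
```

```text
clock 4.333
joints [-3.510e-01  5.250e-01  1.160e-01 -1.000e-03 -1.162e+00 -1.253e+00]
joint_vel [-0.     0.033 -0.034 -0.005  0.003 -0.002]
joint_efforts [-6.0000e-03 -4.7687e+01  1.9627e+01  4.3630e+00  2.4000e-02  2.0000e-03]
position [ 574.508 -380.515  184.15 ]
ee_rot [0.017 1.    0.    0.001]
contact_force [ 0.733 -0.264 -1.836]
wrist_torque [-0.008  0.008  0.01 ]
gripper_width 40.163
```

Run:
```python
from h import *
def fit(tag,poly,m=None):
    if m is None: m,im,d=load(tag)
    else: d=np.load(f'pics/{tag}.npy')
    X=pts(m,d);msk=np.zeros(d.shape,np.uint8);cv2.fillPoly(msk,[np.array(poly)],1)
    P=X[(msk>0)&(d>0)]
    for _ in range(5):
        c=P.mean(0);n=np.linalg.svd(P-c,full_matrices=False)[2][2];n*=np.sign(n[2]);r=(P-c)@n
        P=P[abs(r)<max(2.5*np.std(r),.5)]
    print(tag,len(P),c.round(1),n.round(4),'std',r.std().round(2),'slope',np.arccos(n[2]).round(4),'dir',np.arctan2(-n[1],-n[0]).round(3)); return c,n
fit('top0',[(233,210),(269,207),(274,247),(239,252)],arm.camera_model('top'))
fit('top0',[(170,290),(205,290),(205,320),(170,320)],arm.camera_model('top'))
fit('t6',[(233,212),(269,209),(274,246),(239,251)])
fit('t6',[(170,290),(205,290),(205,320),(170,320)])
fit('w6',[(390,140),(460,128),(470,200),(400,208)])
fit('w6',[(160,20),(190,20),(190,200),(160,200)])
fit('s6',[(270,212),(298,226),(284,240),(260,230)])
fit('s6',[(330,230),(350,240),(330,270),(310,260)])
m,im,d=load('s6');cv2.imwrite('pics/s6z.png',cv2.resize(im[180:280,230:350,::-1],None,fx=5.6,fy=5.6,interpolation=cv2.INTER_CUBIC))
m,im,d=load('w6');cv2.imwrite('pics/w6f.png',cv2.resize(im[100:240,350:500,::-1],None,fx=4.2,fy=4.2,interpolation=cv2.INTER_CUBIC))
```

```text
top0 1518 [ 557.1 -255.6   84.2] [1.650e-02 6.000e-04 9.999e-01] std 1.44 slope 0.0165 dir -3.106
top0 1094 [ 4.163e+02 -1.316e+02 -2.000e-01] [-0.0041  0.0015  1.    ] std 1.59 slope 0.0044 dir -0.358
t6 1412 [ 555.9 -255.8   85.1] [-0.2543 -0.0383  0.9664] std 1.38 slope 0.26 dir 0.149
t6 1106 [ 424.6 -148.2   81.1] [0.7573 0.653  0.0055] std 13.85 slope 1.5653 dir -2.43
w6 5022 [ 551.5 -252.3   82.4] [-0.2564 -0.0371  0.9659] std 0.65 slope 0.262 dir 0.144
w6 5457 [ 498.5 -495.9   -1.4] [ 0.     -0.0035  1.    ] std 0.71 slope 0.0035 dir 1.572
s6 600 [ 550.6 -247.9   85. ] [-0.2531 -0.0374  0.9667] std 0.98 slope 0.2588 dir 0.147
s6 839 [ 470.9 -322.9    1. ] [0.006 0.003 1.   ] std 1.08 slope 0.0067 dir -2.681
```

View pics/w6f.png

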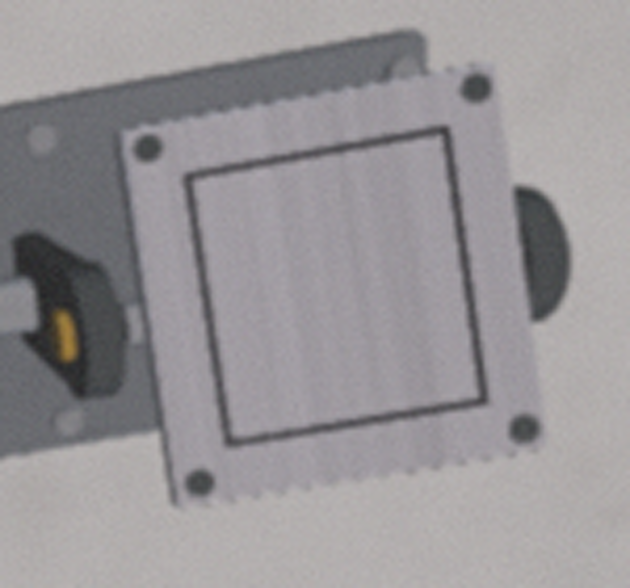

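View pics/s6z.png

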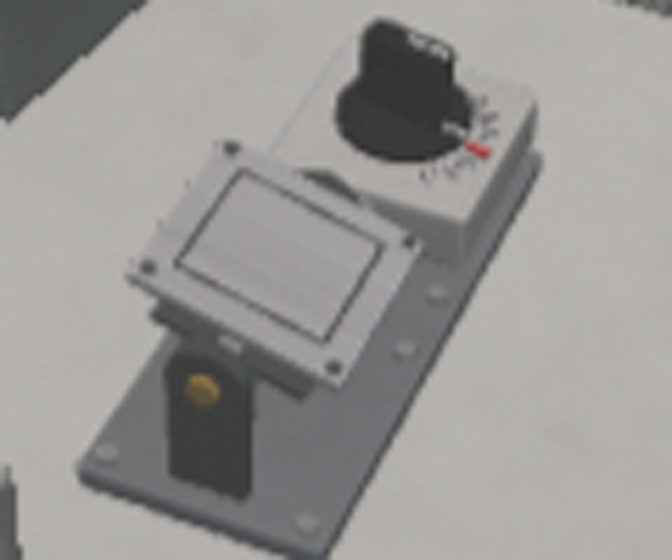

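Run:
```python
from h import *
plan([426,-203,150],0.178+np.pi/2)
```

```text
pos [ 574.5 -380.5  184.2] yang 1.537 tool delta cm [15.45 17.23  3.41] t 4.3333
turn deg -12.15
```

Call:
servo_tool([
  {"x":1.5,"y":1.7,"z":0,"turn":0,"fingers":4.0},
  {"x":2.3,"y":2.6,"z":0,"turn":0,"fingers":4.0},
  {"x":2.5,"y":2.8,"z":0.5,"turn":0,"fingers":4.0},
  {"x":2.5,"y":2.8,"z":0.5,"turn":0,"fingers":4.0},
  {"x":2.5,"y":2.8,"z":0.8,"turn":0,"fingers":4.0},
  {"x":2.3,"y":2.6,"z":0.8,"turn":0,"fingers":4.0},
  {"x":1.85,"y":1.9,"z":0.8,"turn":-4,"fingers":4.0},
  {"x":0,"y":0,"z":0,"turn":-4,"fingers":4.0},
  {"x":0,"y":0,"z":0,"turn":-4.1,"fingers":4.0},
  {"x":0,"y":0,"z":0,"turn":0,"fingers":4.0},
])

```text
clock: 5.17
position: [424.8, -203.2, 148.3]
ee_rot: [-0.089, 0.996, 0.0, -0.001]
contact_force: [0.0, -0.3, 1.3]
gripper_width: 39.7
```

Run:
```python
from h import *
plan([426,-203,15],0.178+np.pi/2)
m,im,d=snap('wrist','w7')
```

```text
pos [ 424.8 -203.2  148.3] yang 1.75 tool delta cm [-1.600e-01 -1.000e-02  1.333e+01] t 5.1667
turn deg 0.06
```

View pics/w7.png

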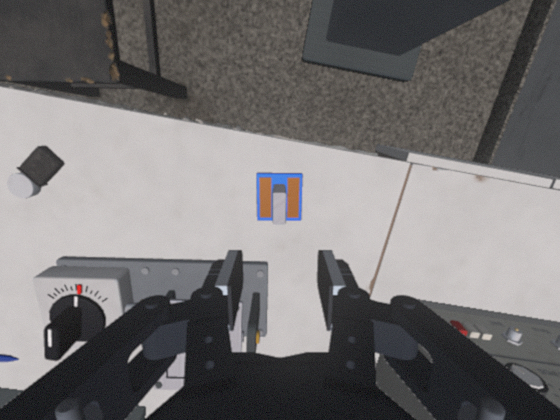

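Run:
```python
from h import *
m,im,d=load('w7')
hsv=cv2.cvtColor(im,cv2.COLOR_RGB2HSV)
b=cv2.inRange(hsv,(95,120,50),(130,255,255))|cv2.inRange(hsv,(3,120,60),(25,255,255))
k=np.zeros_like(b);k[160:235,245:315]=b[160:235,245:315]
k=cv2.morphologyEx(k,cv2.MORPH_CLOSE,np.ones((15,15)))
c=max(cv2.findContours(k,0,1)[0],key=cv2.contourArea);print(cv2.boundingRect(c))
P=np.array([onz(m,*p[0],5)[:2] for p in c]).astype(np.float32)
r=cv2.minAreaRect(P);print(r)
```

```text
(257, 173, 45, 47)
((426.0299987792969, -202.95187377929688), (47.95302200317383, 44.56868362426758), 10.296797752380371)
```

Call:
servo_tool([
  {"x":-0.1,"y":0,"z":2,"turn":0,"fingers":4.0},
  {"x":0,"y":0,"z":3.5,"turn":0,"fingers":4.0},
  {"x":0,"y":0,"z":3.5,"turn":0,"fingers":4.0},
  {"x":0,"y":0,"z":2.8,"turn":0,"fingers":4.0},
  {"x":0,"y":0,"z":1.4,"turn":0,"fingers":4.0},
  {"x":0,"y":0,"z":0,"turn":0,"fingers":0.8},
  {"x":0,"y":0,"z":0,"turn":0,"fingers":0.8},
  {"x":0,"y":0,"z":0,"turn":0,"fingers":0.8},
  {"x":0,"y":0,"z":0,"turn":0,"fingers":0.8},
  {"x":0,"y":0,"z":0,"turn":0,"fingers":0.8},
])

```text
clock: 6.05
position: [428.0, -203.8, 18.4]
ee_rot: [-0.088, 0.996, -0.0, 0.001]
contact_force: [-0.2, -0.2, -1.5]
gripper_width: 11.0
```

Run:
```python
from h import *
plan([426,-203,15],0.178+np.pi/2)
```

```text
pos [ 428.  -203.8   18.4] yang 1.747 tool delta cm [0.18 0.12 0.34] t 6.05
turn deg -0.09
```

Run:
```python
from h import *
n0=np.array([-np.sin(.26)*np.cos(.146),-np.sin(.26)*np.sin(.146),np.cos(.26)])
def corners(tag,cs,s,ox,oy):
    m,_,_=load(tag);c0=np.array([551,-252.6,83.3]);out=[]
    for x,y in cs:
        o,d=ray(m,ox+(x+.5)/s-.5,oy+(y+.5)/s-.5);out.append(o+d*((c0-o)@n0)/(d@n0))
    out=np.array(out);print(tag,out.mean(0).round(1))
    for i in range(4):
        e=out[(i+1)%4]-out[i];print('  len',np.linalg.norm(e).round(1),'ang',np.arctan2(e[1],e[0]).round(3))
corners('w6',[(187,176),(446,129),(486,402),(230,442)],4.2,350,100)
corners('s6',[(243,170),(382,248),(323,341),(177,262)],5.6,230,180)
m,im,d=load('t6');cv2.imwrite('pics/t6f.png',cv2.resize(im[200:265,215:290,::-1],None,fx=9,fy=9,interpolation=cv2.INTER_CUBIC))
```

```text
w6 [ 550.6 -253.2   83.2]
  len 51.9 ang 1.721
  len 56.1 ang 0.156
  len 51.8 ang -1.432
  len 55.5 ang -2.982
s6 [ 551.  -254.8   83.2]
  len 55.6 ang -3.031
  len 49.6 ang 1.704
  len 55.4 ang 0.141
  len 51.3 ang -1.433
```

View pics/t6f.png

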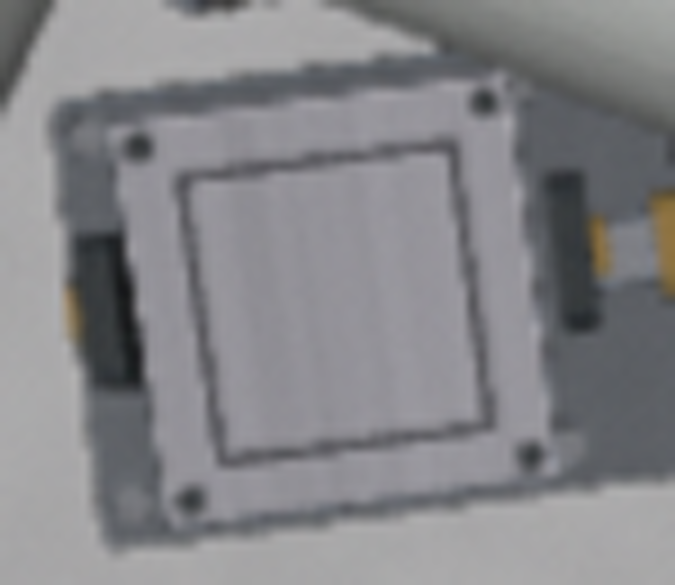

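Call:
servo_tool([
  {"x":0,"y":0,"z":-1.5,"turn":0,"fingers":0.8},
  {"x":0,"y":0,"z":-3,"turn":0,"fingers":0.8},
  {"x":0,"y":0,"z":-4,"turn":0,"fingers":0.8},
  {"x":0,"y":0,"z":-4,"turn":0,"fingers":0.8},
  {"x":0,"y":0,"z":-2.5,"turn":0,"fingers":0.8},
  {"x":0,"y":0,"z":-1,"turn":0,"fingers":0.8},
  {"x":0,"y":0,"z":0,"turn":0,"fingers":0.8},
  {"x":0,"y":0,"z":0,"turn":0,"fingers":0.8},
])

```text
clock: 6.72
position: [427.0, -203.5, 178.0]
ee_rot: [-0.088, 0.996, 0.0, 0.001]
contact_force: [-0.5, 0.4, -1.3]
gripper_width: 10.7
```

Run:
```python
from h import *
plan([551,-252.6,170],0.146+np.pi/2)
s=arm.read_state();print(s['contact_force'],s['gripper_width'])
snap('wrist','w8')
```

```text
pos [ 427.  -203.5  178. ] yang 1.747 tool delta cm [-11.35  -7.01   0.83] t 6.7167
turn deg 1.73
[-0.47123333  0.40424704 -1.29169621] 10.689706714825807
```

View pics/w8.png

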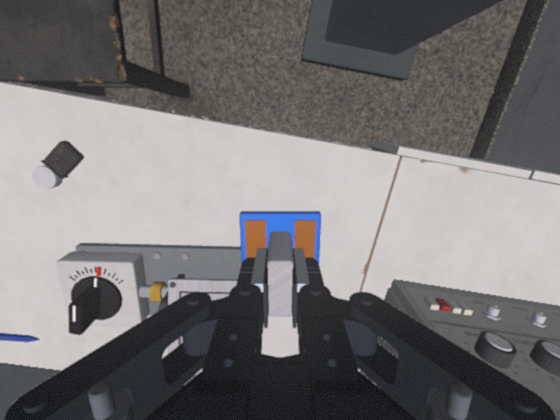

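Run:
```python
from h import *
n0=np.array([-np.sin(.26)*np.cos(.146),-np.sin(.26)*np.sin(.146),np.cos(.26)])
m,_,_=load('t6');c0=np.array([551,-252.6,83.3]);out=[]
for x,y in [(180,178),(456,145),(492,428),(222,463)]:
    o,d=ray(m,215+(x+.5)/9-.5,200+(y+.5)/9-.5);out.append(o+d*((c0-o)@n0)/(d@n0))
print(np.mean(out,0))
m,im,d=load('w8')
hsv=cv2.cvtColor(im,cv2.COLOR_RGB2HSV)
b=cv2.inRange(hsv,(100,150,80),(125,255,255));b[:200]=0;b[330:]=0;b[:,:220]=0;b[:,340:]=0
ys,xs=np.where(b);print(ys.min(),xs.min(),xs.max())
# near plate top edge line
s=arm.read_state();R=Ro.from_quat(s['ee_rot']).as_matrix();p=np.array(s['position'])
for u,v in [(242,213),(319,213)]:
  for h in (12,14): # plate top 12..14 above? TCP z minus plate top
    q=onz(m,u,v,p[2]-h); print(h,(R.T@(q-p)).round(1))
print('depth pt',[(R.T@(pts(m,d)[v,u]-p)).round(1) for u,v in [(250,216),(280,216),(312,216)]])
plan([552,-253.2,125],0.146+np.pi/2)
```

```text
[ 549.49344449 -253.15311185   82.88208152]
213 240 319
12 [ 24.1 -20.5  12. ]
14 [ 23.5 -20.8  14. ]
12 [24.2 22.3 12. ]
14 [23.5 22.6 14. ]
depth pt [array([ 22.9, -15.9,  10.6]), array([22. ,  0.7, 13.3]), array([22.5, 18.5, 11.9])]
pos [ 426.3 -203.4  176.9] yang 1.747 tool delta cm [-11.5   -7.11   5.18] t 6.7667
turn deg 1.74
```

Call:
servo_tool([
  {"x":-1.5,"y":-1,"z":0,"turn":0,"fingers":0.8},
  {"x":-2.5,"y":-1.6,"z":0,"turn":0,"fingers":0.8},
  {"x":-2.8,"y":-1.7,"z":0,"turn":0,"fingers":0.8},
  {"x":-2.5,"y":-1.5,"z":0.5,"turn":0,"fingers":0.8},
  {"x":-1.4,"y":-0.9,"z":1,"turn":0,"fingers":0.8},
  {"x":-0.6,"y":-0.4,"z":1.5,"turn":1.7,"fingers":0.8},
  {"x":0,"y":0,"z":1.5,"turn":0,"fingers":0.8},
  {"x":0,"y":0,"z":0.7,"turn":0,"fingers":0.8},
  {"x":0,"y":0,"z":0,"turn":0,"fingers":0.8},
  {"x":0,"y":0,"z":0,"turn":0,"fingers":0.8},
])

```text
clock: 7.6
position: [550.2, -253.7, 124.3]
ee_rot: [-0.074, 0.997, 0.0, -0.001]
contact_force: [-0.7, 0.6, 0.2]
gripper_width: 11.1
```

Run:
```python
from h import *
plan([550.5,-253.3,110],0.146+np.pi/2)
s=arm.read_state();print(s['contact_force'],s['joints'])
snap('wrist','w9');snap('side','s9')
plan([550.5,-253.3,110],0.146+np.pi/2)
```

```text
pos [ 550.2 -253.7  124.3] yang 1.718 tool delta cm [-0.04  0.03  1.43] t 7.6
turn deg 0.08
[-0.65811058  0.5616744   0.16006637] [-1.64944803e-01  4.46642480e-01 -1.82292430e-01  3.07553343e-04
 -9.44499555e-01 -1.25871015e+00]
pos [ 551.1 -253.8  126. ] yang 1.718 tool delta cm [0.06 0.06 1.6 ] t 7.7
turn deg 0.09
```

View pics/w9.png

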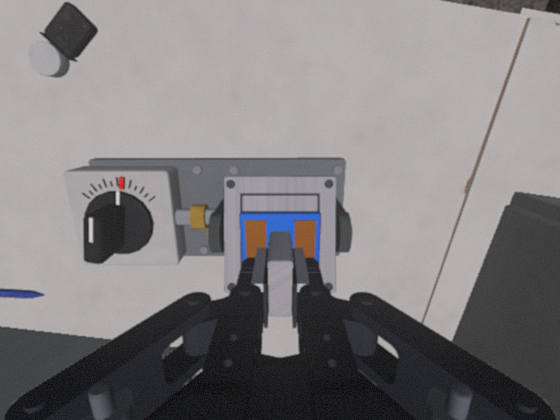

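View pics/s9.png

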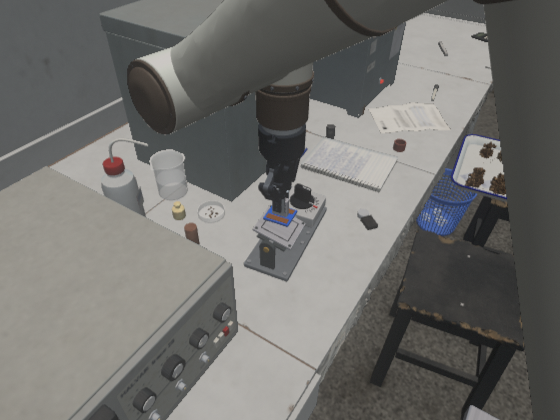

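Run:
```python
from h import *
m,im,d=load('w9')
cv2.imwrite('pics/w9z.png',cv2.resize(im[160:275,60:190,::-1],None,fx=5,fy=5,interpolation=cv2.INTER_CUBIC))
```

```text
(no output)
```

View pics/w9z.png

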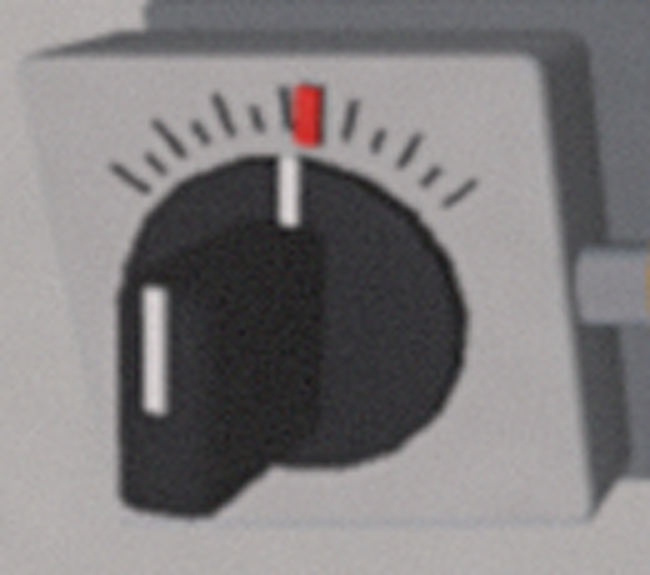

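Run:
```python
from h import *
def ang(p,q):e=q-p;return (np.arctan2(e[1],e[0])%(2*np.pi)).round(3),np.linalg.norm(e).round(1)
for tag,s,ox,oy,circ,tip,mi,mo in [
 ('w9',5,60,160,[(466,330),(443,245),(385,185),(425,430),(300,466),(150,205),(215,165)],(290,157),(308,145),(308,88)),
 ('w6',5.6,210,130,[(263,330),(553,330),(285,250),(535,250),(330,200),(490,205),(285,405),(530,405)],(408,183),(410,173),(411,120))]:
  m,im,d=load(tag)
  g=lambda x,y,z: onz(m,ox+(x+.5)/s-.5,oy+(y+.5)/s-.5,z)[:2]
  P=np.array([g(x,y,46) for x,y in circ])
  A=np.c_[2*P,np.ones(len(P))];q=np.linalg.lstsq(A,(P**2).sum(1),rcond=None)[0];c=q[:2];print(tag,c,np.sqrt(q[2]+c@c))
  for z in (40,43,46,48): print(z,'tip',ang(c,g(*tip,z)),'mark',ang(c,g(*mi,z)),ang(c,g(*mo,z)))
```

```text
w9 [ 573.76427593 -378.85408343] 26.849488958073483
40 tip (np.float64(3.313), np.float64(24.3)) mark (np.float64(3.191), np.float64(26.4)) (np.float64(3.175), np.float64(35.7))
43 tip (np.float64(3.244), np.float64(25.1)) mark (np.float64(3.133), np.float64(27.3)) (np.float64(3.132), np.float64(36.5))
46 tip (np.float64(3.18), np.float64(26.0)) mark (np.float64(3.079), np.float64(28.4)) (np.float64(3.091), np.float64(37.4))
48 tip (np.float64(3.139), np.float64(26.6)) mark (np.float64(3.045), np.float64(29.1)) (np.float64(3.065), np.float64(38.0))
w6 [ 574.18437805 -380.58524784] 26.600712978132567
40 tip (np.float64(3.113), np.float64(25.2)) mark (np.float64(3.1), np.float64(27.0)) (np.float64(3.099), np.float64(36.5))
43 tip (np.float64(3.113), np.float64(25.8)) mark (np.float64(3.101), np.float64(27.5)) (np.float64(3.099), np.float64(36.8))
46 tip (np.float64(3.114), np.float64(26.3)) mark (np.float64(3.101), np.float64(28.0)) (np.float64(3.099), np.float64(37.2))
48 tip (np.float64(3.114), np.float64(26.6)) mark (np.float64(3.101), np.float64(28.3)) (np.float64(3.1), np.float64(37.5))
```

Call:
servo_tool([
  {"x":0.05,"y":0.05,"z":0.5,"turn":0,"fingers":0.8},
  {"x":0,"y":0,"z":0.6,"turn":0,"fingers":0.8},
  {"x":0,"y":0,"z":0.4,"turn":0,"fingers":0.8},
  {"x":0,"y":0,"z":0.1,"turn":0,"fingers":0.8},
  {"x":0,"y":0,"z":0.1,"turn":0,"fingers":0.8},
  {"x":0,"y":0,"z":0,"turn":0,"fingers":0.8},
  {"x":0,"y":0,"z":0,"turn":0,"fingers":0.8},
  {"x":0,"y":0,"z":0,"turn":0,"fingers":0.8},
])

```text
clock: 8.37
position: [550.5, -253.4, 108.5]
ee_rot: [-0.073, 0.997, -0.0, 0.0]
contact_force: [0.2, -0.1, 0.7]
gripper_width: 10.9
```

Call:
servo_tool([
  {"x":0,"y":0,"z":0.1,"turn":0,"fingers":0.8},
  {"x":0,"y":0,"z":0.1,"turn":0,"fingers":0.8},
  {"x":0,"y":0,"z":0,"turn":0,"fingers":0.8},
  {"x":0,"y":0,"z":0,"turn":0,"fingers":0.8},
])

```text
clock: 8.7
position: [550.5, -253.4, 106.5]
ee_rot: [-0.074, 0.997, -0.0, 0.0]
contact_force: [1.2, 0.1, -0.5]
gripper_width: 10.9
```

Call:
servo_tool([
  {"x":0,"y":0,"z":0.1,"turn":0,"fingers":0.8},
  {"x":0,"y":0,"z":0.1,"turn":0,"fingers":0.8},
  {"x":0,"y":0,"z":0,"turn":0,"fingers":0.8},
  {"x":0,"y":0,"z":0,"turn":0,"fingers":0.8},
])

```text
clock: 9.03
position: [550.8, -253.3, 104.7]
ee_rot: [-0.074, 0.997, -0.0, 0.001]
contact_force: [0.8, 1.0, 1.1]
gripper_width: 10.7
```

Run:
```python
from h import *
for i in range(3):
    s=arm.read_state();print(np.round(s['contact_force'],2),np.round(s['wrist_torque'],3),np.round(s['position'],2))
    if i==0: m,im,d=snap('side','s10')
    if i==1: snap('wrist','w10')
cv2.imwrite('pics/s10z.png',cv2.resize(im[160:280,230:350,::-1],None,fx=5,fy=5,interpolation=cv2.INTER_CUBIC))
```

```text
[0.79 0.97 1.14] [ 0.166 -0.213 -0.032] [ 550.82 -253.34  104.72]
[0.97 1.07 1.57] [ 0.14  -0.262  0.013] [ 550.8  -253.33  104.73]
[0.5  0.22 1.98] [ 0.215 -0.218  0.02 ] [ 550.78 -253.37  104.68]
```

View pics/s10z.png

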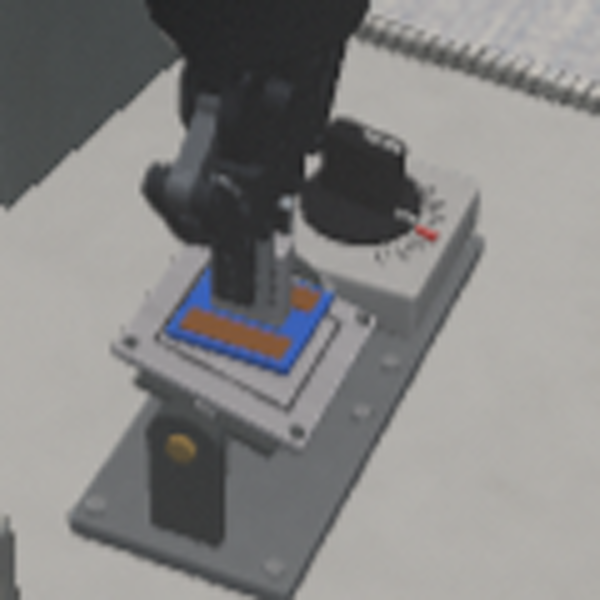

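View pics/w10.png

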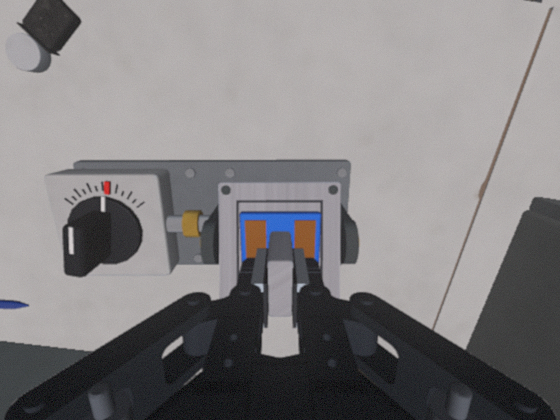

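Call:
servo_tool([
  {"x":0,"y":0,"z":0,"turn":0,"fingers":1.5},
  {"x":0,"y":0,"z":0,"turn":0,"fingers":1.6},
  {"x":0,"y":0,"z":0,"turn":0,"fingers":1.6},
  {"x":0,"y":0,"z":0,"turn":0,"fingers":1.6},
  {"x":0,"y":0,"z":0,"turn":0,"fingers":1.6},
  {"x":0,"y":0,"z":0,"turn":0,"fingers":1.6},
])

```text
clock: 9.63
position: [550.2, -253.3, 104.2]
ee_rot: [-0.073, 0.997, 0.0, -0.0]
contact_force: [-0.4, 0.6, -0.2]
gripper_width: 15.9
```

Run:
```python
from h import *
for i in range(2):
    s=arm.read_state();print(np.round(s['contact_force'],2),np.round(s['wrist_torque'],3),np.round(s['position'],2),s['gripper_width'])
    if i==0: m,im,d=snap('side','s11')
    if i==1: snap('wrist','w11')
cv2.imwrite('pics/s11z.png',cv2.resize(im[160:280,230:350,::-1],None,fx=5,fy=5,interpolation=cv2.INTER_CUBIC))
```

```text
[-0.42  0.61 -0.21] [ 0.017 -0.016 -0.045] [ 550.16 -253.32  104.16] 15.943049351760173
[ 0.57 -0.92  0.24] [ 0.018  0.018 -0.036] [ 550.22 -253.3   104.2 ] 15.895054026712495
```

View pics/s11z.png

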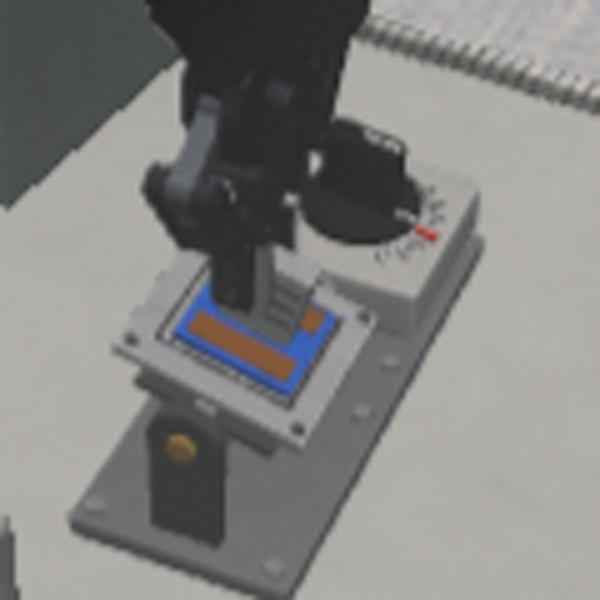

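View pics/w11.png

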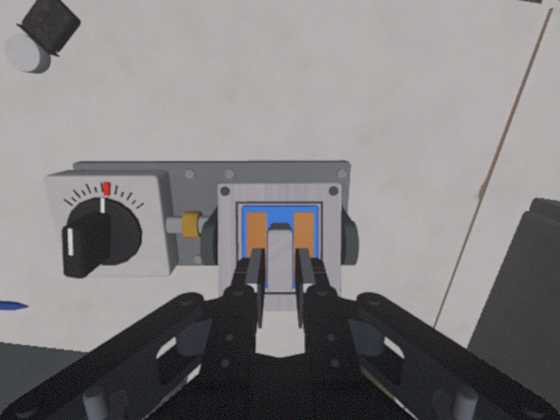

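The carrier settled flush on the slope, inside the outline: near outline edge at row 203, plate edge at row 206. Next I measure the centring.

Run:
```python
from h import *
m,im,d=load('w11')
cv2.imwrite('pics/w11z.png',cv2.resize(im[190:310,215:345,::-1],None,fx=5,fy=5,interpolation=cv2.INTER_CUBIC))
```

```text
(no output)
```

View pics/w11z.png

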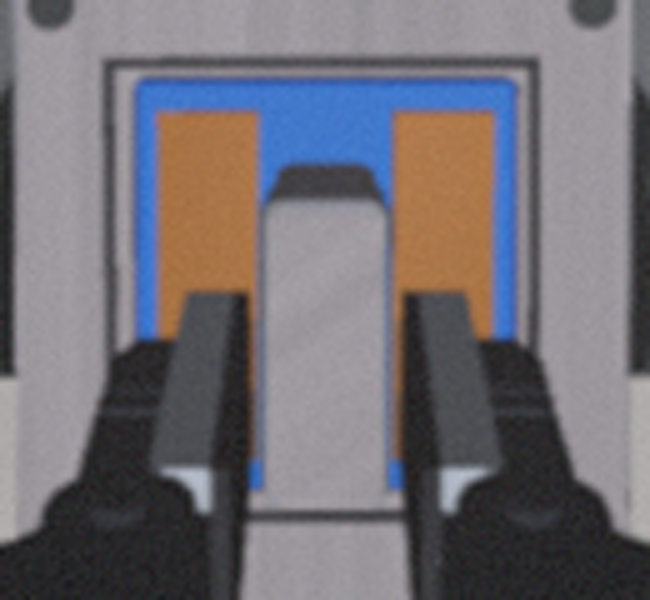

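Run:
```python
from h import *
m,im,d=load('w11')
yaw,t=.146,.26
ex=np.array([np.cos(t)*np.cos(yaw),np.cos(t)*np.sin(yaw),np.sin(t)]);ey=np.array([-np.sin(yaw),np.cos(yaw),0]);n=np.cross(ex,ey)
c0=np.array([550.5,-253.3,83.3])
def g(x,y,h):
    o,dd=ray(m,215+(x+.5)/5-.5,190+(y+.5)/5-.5);q=o+dd*((c0+h*n-o)@n)/(dd@n);return np.round([(q-c0)@ex,(q-c0)@ey],1)
print('outline near L,R',g(112,66,0),g(534,64,0),'far',g(250,516,0),g(400,516,0))
print('outline side L',g(110,90,0),g(116,330,0),'R',g(534,90,0),g(531,330,0))
for h in (5,0):print('plate near',h,g(140,79,h),g(514,79,h),'far',g(258,490,h),g(395,490,h),'L',g(137,120,h),g(141,330,h),'R',g(516,120,h),g(512,330,h))
X=pts(m,d)
for nm,(x0,x1,y0,y1) in {'amberL':(165,250,120,280),'amberR':(400,490,120,280),'faceL':(30,95,60,330),'faceR':(550,620,60,330)}.items():
    P=X[190+y0//5:190+y1//5,215+x0//5:215+x1//5].reshape(-1,3);c=P.mean(0);nn=np.linalg.svd(P-c)[2][2];nn*=np.sign(nn[2]);print(nm,c.round(1),nn.round(3),((c-c0)@n).round(2))
```

```text
outline near L,R [-27.5 -25.1] [-27.8  25.8] far [27.6 -8.4] [27.5  9.9]
outline side L [-24.6 -25.3] [  4.6 -24.7] R [-24.7  25.9] [ 4.6 25.7]
plate near 5 [-26.1 -21.1] [-26.2  22.8] far [22.7 -7.2] [22.7  9. ] L [-21.3 -21.4] [  3.6 -21.1] R [-21.4  23.1] [ 3.5 22.8]
plate near 0 [-25.9 -21.7] [-26.   23.4] far [24.3 -7.5] [24.3  9.3] L [-20.9 -22.1] [  4.6 -21.7] R [-21.   23.7] [ 4.6 23.4]
amberL [ 539.9 -268.3   84.6] [ 0.121 -0.989  0.082] 4.52
amberR [ 535.7 -240.6   84.9] [-0.172  0.982  0.081] 4.79
faceL [ 543.6 -285.8   80.5] [ 0.093 -0.981  0.172] 0.22
faceR [ 534.7 -223.1   79.4] [-0.199  0.965  0.17 ] -0.84
```

Call:
servo_tool([
  {"x":0.4,"y":0,"z":0.2,"turn":0,"fingers":1.6},
  {"x":0.4,"y":0,"z":0.3,"turn":0,"fingers":1.6},
  {"x":0,"y":0,"z":0,"turn":0,"fingers":1.6},
  {"x":0,"y":0,"z":0,"turn":0,"fingers":1.6},
  {"x":0,"y":0,"z":0,"turn":0,"fingers":0.8},
  {"x":0,"y":0,"z":0,"turn":0,"fingers":0.8},
  {"x":0,"y":0,"z":0,"turn":0,"fingers":0.8},
  {"x":0,"y":0,"z":0,"turn":0,"fingers":0.8},
  {"x":0,"y":0,"z":0,"turn":0,"fingers":0.8},
])

```text
clock: 10.48
position: [542.3, -254.5, 99.3]
ee_rot: [-0.073, 0.997, 0.0, -0.0]
contact_force: [-1.2, -0.1, -0.8]
gripper_width: 11.0
```

Run:
```python
from h import *
for i in range(2):
    s=arm.read_state();print(np.round(s['contact_force'],2),np.round(s['wrist_torque'],3),np.round(s['position'],2),s['gripper_width'])
    if i==0: m,im,d=snap('wrist','w12')
cv2.imwrite('pics/w12z.png',cv2.resize(im[170:310,205:355,::-1],None,fx=4,fy=4,interpolation=cv2.INTER_CUBIC))
R=Ro.from_quat(s['ee_rot']).as_matrix()
yaw,t=.146,.26
ex=np.array([np.cos(t)*np.cos(yaw),np.cos(t)*np.sin(yaw),np.sin(t)]);ey=np.array([-np.sin(yaw),np.cos(yaw),0]);n=np.cross(ex,ey)
print('ex',R.T@ex,'n',R.T@n,'ey',R.T@ey)
```

```text
[-1.15 -0.06 -0.8 ] [-0.041  0.224  0.028] [ 542.33 -254.46   99.29] 10.968145286189449
[-0.79 -0.59 -0.82] [-0.107  0.168  0.03 ] [ 542.32 -254.48   99.28] 10.90240211069437
ex [-0.96633114 -0.00101247 -0.25729964] n [ 2.57299404e-01  3.55851375e-04 -9.66331667e-01] ey [-1.06994290e-03  9.99999424e-01  8.33621644e-05]
```

View pics/w12z.png

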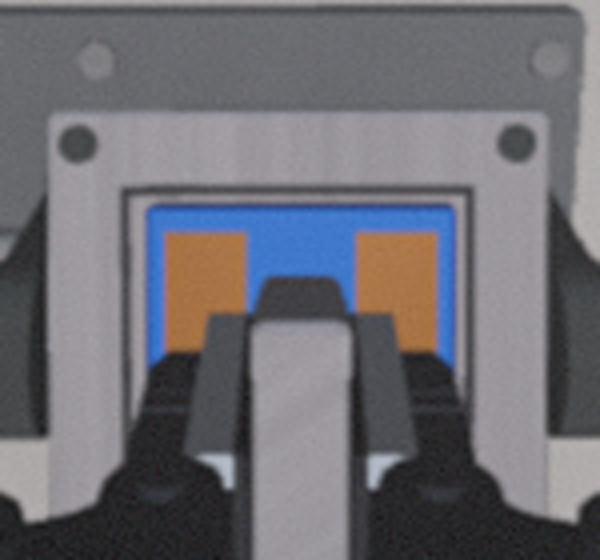

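Call:
servo_tool([
  {"x":0.05,"y":0,"z":-0.19,"turn":0,"fingers":0.8},
  {"x":-0.15,"y":-0.03,"z":-0.04,"turn":0,"fingers":0.8},
  {"x":0,"y":0,"z":0,"turn":0,"fingers":0.8},
  {"x":0,"y":0,"z":0,"turn":0,"fingers":0.8},
  {"x":-0.03,"y":0,"z":0.1,"turn":0,"fingers":0.8},
  {"x":-0.03,"y":0,"z":0.1,"turn":0,"fingers":0.8},
  {"x":-0.03,"y":0,"z":0.1,"turn":0,"fingers":0.8},
  {"x":-0.02,"y":0,"z":0.1,"turn":0,"fingers":0.8},
  {"x":0,"y":0,"z":0,"turn":0,"fingers":0.8},
  {"x":0,"y":0,"z":0,"turn":0,"fingers":0.8},
])

```text
clock: 11.37
position: [544.6, -254.4, 97.9]
ee_rot: [-0.074, 0.997, -0.0, 0.0]
contact_force: [-0.2, 0.6, 1.6]
gripper_width: 10.8
```

```bash
cat > look.py <<'E'
import sys
from h import *
tag=sys.argv[1]
F=[]
for i in range(3):
    s=arm.read_state();F.append(s['contact_force'])
    if i==0: print(np.round(s['wrist_torque'],3),np.round(s['position'],2),s['gripper_width'],s['clock'])
    if i==0: m,im,d=snap('wrist','w'+tag)
    if i==1: m2,im2,d2=snap('side','s'+tag)
yaw,t=.146,.26
ex=np.array([np.cos(t)*np.cos(yaw),np.cos(t)*np.sin(yaw),np.sin(t)]);ey=np.array([-np.sin(yaw),np.cos(yaw),0]);n=np.cross(ex,ey)
print('F',np.round(F,2).tolist(),'Fn',np.mean(F,0)@n,'Fx',np.mean(F,0)@ex,'TCP n',(np.array(s['position'])-[542.32,-254.48,99.28])@n,'ex',(np.array(s['position'])-[542.32,-254.48,99.28])@ex)
a=cv2.resize(im[170:310,205:355,::-1],(600,560),interpolation=cv2.INTER_CUBIC)
cv2.imwrite(f'pics/w{tag}z.png',a)
cv2.imwrite(f'pics/s{tag}z.png',cv2.resize(im2[170:270,235:345,::-1],None,fx=6,fy=6,interpolation=cv2.INTER_CUBIC))
E
python3 look.py 13
```

```text
[ 0.177  0.182 -0.009] [ 544.64 -254.44   97.87] 10.75804549328268 11.3667
F [[-0.17, 0.6, 1.6], [-0.69, 0.36, 2.35], [-0.07, 1.55, 2.19]] Fn 2.0274154414760206 Fx 0.34529972679405124 TCP n -1.9411505407723788 ex 1.8579190855984684
```

View pics/w13z.png

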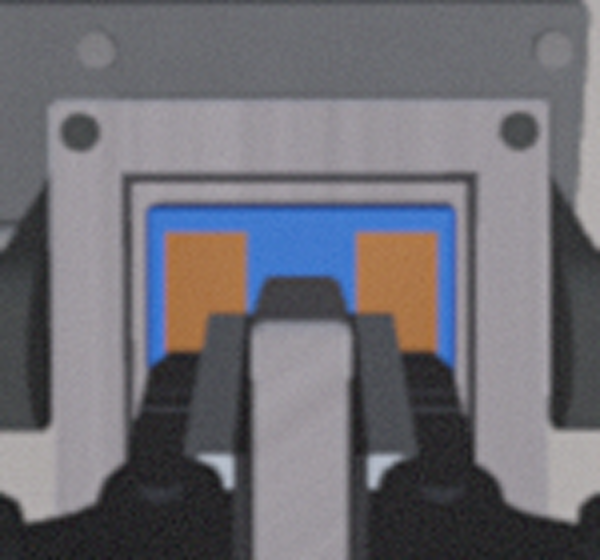

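View pics/s13z.png

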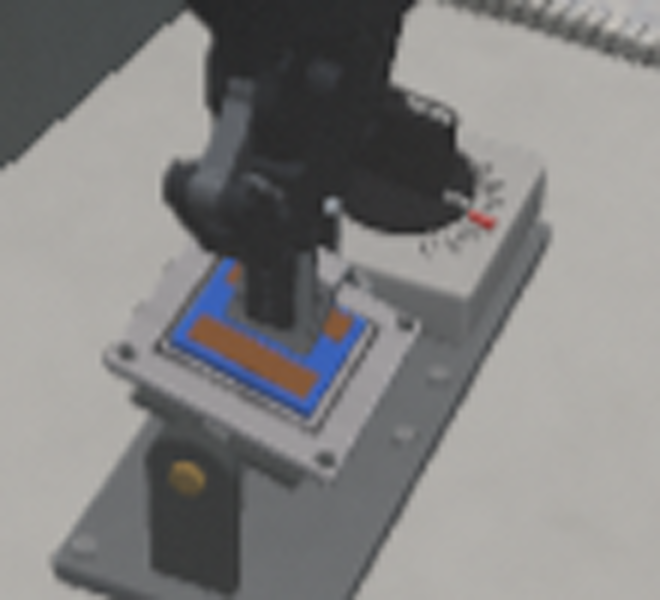

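Call:
servo_tool([
  {"x":-0.03,"y":0,"z":0.1,"turn":0,"fingers":0.8},
  {"x":-0.02,"y":0,"z":0.1,"turn":0,"fingers":0.8},
  {"x":0,"y":0,"z":0,"turn":0,"fingers":0.8},
  {"x":0,"y":0,"z":0,"turn":0,"fingers":0.8},
  {"x":0,"y":0,"z":0,"turn":0,"fingers":0.8},
  {"x":0,"y":0,"z":0,"turn":0,"fingers":0.8},
])

```text
clock: 11.97
position: [545.2, -254.4, 95.8]
ee_rot: [-0.074, 0.997, -0.0, 0.0]
contact_force: [-0.3, 1.3, 4.7]
gripper_width: 10.9
```

```bash
python3 look.py 14
python3 - <<'E'
from h import *
m,im,d=load('w14')
cv2.imwrite('pics/w14y.png',cv2.resize(im[200:280,225:335,::-1],None,fx=7,fy=7,interpolation=cv2.INTER_CUBIC))
E
```

```text
[0.468 0.244 0.045] [ 545.18 -254.4    95.84] 10.887392438021974 11.9667
F [[-0.28, 1.35, 4.74], [-0.43, 1.08, 4.13], [-0.13, 0.67, 4.33]] Fn 4.2867573913596475 Fx 1.0074990456678483 TCP n -4.09203397745107 ex 1.8837232603972798
```

View pics/w14y.png

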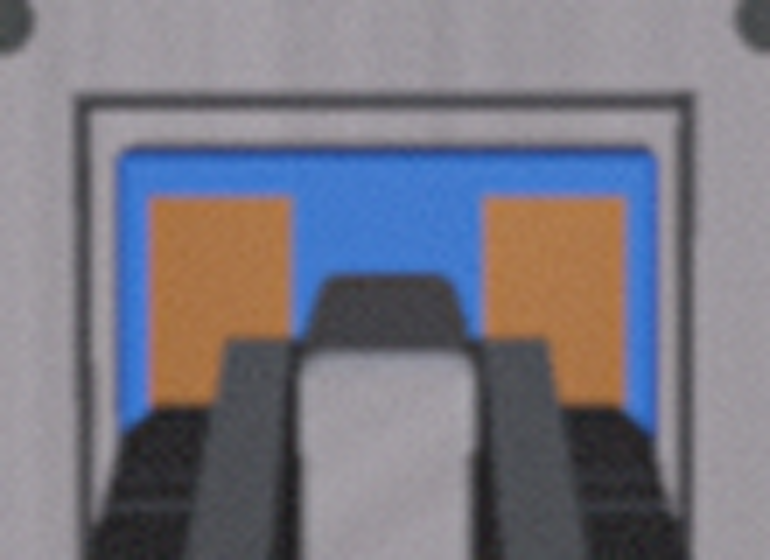

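View pics/s14z.png

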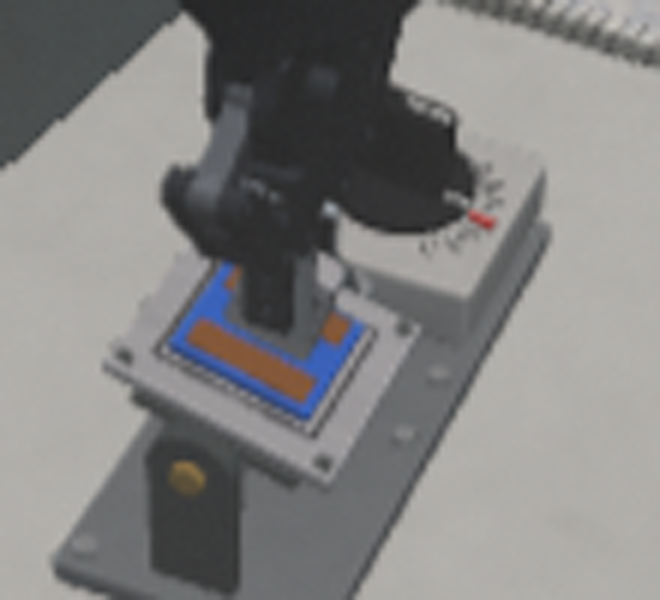

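Run:
```python
from h import *
m,im,d=load('w14')
yaw,t=.146,.26
ex=np.array([np.cos(t)*np.cos(yaw),np.cos(t)*np.sin(yaw),np.sin(t)]);ey=np.array([-np.sin(yaw),np.cos(yaw),0]);n=np.cross(ex,ey)
c0=np.array([550.5,-253.3,83.3])-4*n
def g(x,y,h):
    o,dd=ray(m,225+(x+.5)/7-.5,200+(y+.5)/7-.5);q=o+dd*((c0+h*n-o)@n)/(dd@n);return np.round([(q-c0)@ex,(q-c0)@ey],1)
print('outline near',g(84,102,0),g(686,101,0),'L',g(84,160,0),g(86,400,0),'R',g(686,160,0),g(684,400,0))
print('plate near top',g(122,151,5),g(652,151,5),'bottom',g(385,147,0),'L',g(118,180,5),g(119,400,5),'R',g(656,180,5),g(655,400,5))
def prof(img,u,r): print(u,img[r,u].tolist())
X=pts(m,d)
for x0,x1,y0,y1,nm in [(246,266,230,246,'amL'),(295,314,230,246,'amR'),(226,235,205,260,'faceL'),(324,334,205,260,'faceR')]:
    P=X[y0:y1,x0:x1].reshape(-1,3);print(nm,((P-c0)@n).mean().round(2), np.polyfit((P-c0)@ex,(P-c0)@n,1).round(3))
```

```text
outline near [-27.9 -25.3] [-28.1  25.8] L [-23.  -25.3] [ -2.4 -25.2] R [-23.1  25.9] [-2.5 25.9]
plate near top [-24.2 -21.4] [-24.3  22.3] bottom [-24.1   0.3] L [-21.8 -21.8] [ -3.5 -21.8] R [-21.9  22.7] [-3.6 22.8]
amL 3.78 [ -1.447 -17.246]
amR 4.45 [ -2.478 -31.95 ]
faceL -1.51 [-0.177 -4.526]
faceR -2.21 [-2.00e-03 -2.24e+00]
```

Run:
```python
from h import *
m,im,d=load('w14');X=pts(m,d)
def fit(M,nm):
    P=X[M&(d>0)]
    for _ in range(6):
        A=np.c_[P[:,:2],np.ones(len(P))];s=np.linalg.lstsq(A,P[:,2],rcond=None)[0];r=P[:,2]-A@s;P=P[abs(r)<max(2*r.std(),.4)]
    nn=np.r_[-s[:2],1];nn/=np.linalg.norm(nn);print(nm,len(P),P.mean(0).round(1),'n',nn.round(3),'slope',np.arccos(nn[2]).round(3),'std',r.std().round(2));return P.mean(0),nn
hsv=cv2.cvtColor(im,cv2.COLOR_RGB2HSV)
col=(cv2.inRange(hsv,(95,120,50),(130,255,255))|cv2.inRange(hsv,(3,120,60),(25,255,255)))>0
col=cv2.erode(col.astype(np.uint8),np.ones((3,3)))>0
B=np.zeros(d.shape,bool);B[220:262,240:322]=True
pc,pn=fit(col&B,'plate')
B[:]=False;B[198:285,220:234]=True;B[198:285,326:338]=True;B[200:211,225:335]=True
fc,fn=fit(B,'face')
print((pc-fc)@fn)
# knob check from side
m,im,d=load('s14')
```

```text
plate 1239 [ 535.8 -255.3   78.3] n [-0.286 -0.043  0.957] slope 0.294 std 0.55
face 2841 [ 534.8 -257.3   72.6] n [-0.255 -0.038  0.966] slope 0.261 std 0.51
5.206402865875844
```

Run:
```python
from h import *
for tag in ['w11','w12','w13','w14']:
    m,im,d=load(tag);X=pts(m,d);hsv=cv2.cvtColor(im,cv2.COLOR_RGB2HSV)
    for nm,lo,hi in [('blue',(95,120,50),(130,255,255)),('amber',(3,120,60),(25,255,255))]:
        M=cv2.inRange(hsv,lo,hi);M=cv2.erode(M,np.ones((3,3)))>0
        B=np.zeros(d.shape,bool);B[200:262,238:324]=True
        P=X[M&B&(d>0)]
        for _ in range(6):
            A=np.c_[P[:,:2],np.ones(len(P))];s=np.linalg.lstsq(A,P[:,2],rcond=None)[0];r=P[:,2]-A@s;P=P[abs(r)<2.5*r.std()]
        nn=np.r_[-s[:2],1];nn/=np.linalg.norm(nn);print(tag,nm,len(P),P.mean(0).round(1),'n',nn.round(3),'slope',np.arccos(nn[2]).round(3),'std',r.std().round(2))
```

```text
w11 blue 726 [ 531.4 -255.7   81.2] n [-0.257 -0.035  0.966] slope 0.262 std 0.62
w11 amber 1068 [ 538.8 -254.    83.9] n [-0.261 -0.038  0.965] slope 0.267 std 0.61
w12 blue 718 [ 530.3 -255.6   80.8] n [-0.248 -0.038  0.968] slope 0.253 std 0.61
w12 amber 677 [ 535.7 -255.3   82.8] n [-0.246 -0.036  0.968] slope 0.252 std 0.61
w13 blue 722 [ 532.5 -255.4   79.3] n [-0.255 -0.038  0.966] slope 0.261 std 0.61
w13 amber 682 [ 538.  -255.1   81.5] n [-0.258 -0.043  0.965] slope 0.264 std 0.62
w14 blue 713 [ 533.2 -255.1   77.3] n [-0.263 -0.038  0.964] slope 0.269 std 0.65
w14 amber 682 [ 538.6 -255.1   79.4] n [-0.251 -0.041  0.967] slope 0.258 std 0.61
```

Call:
servo_tool([
  {"x":0,"y":0,"z":0,"turn":0,"fingers":0.8},
  {"x":0,"y":0,"z":0,"turn":0,"fingers":0.8},
  {"x":0,"y":0,"z":0,"turn":0,"fingers":0.8},
  {"x":0,"y":0,"z":0,"turn":0,"fingers":0.8},
])

```text
clock: 12.4
position: [545.2, -254.4, 95.7]
ee_rot: [-0.074, 0.997, -0.0, 0.0]
contact_force: [0.8, 1.0, 4.4]
gripper_width: 10.7
```

```bash
python3 look.py 15; python3 -c "
from bench import arm
print(arm.job_done())"
```

```text
[0.43  0.104 0.025] [ 545.19 -254.39   95.7 ] 10.722849203028831 12.4
F [[0.84, 1.01, 4.37], [-0.96, 1.56, 3.78], [-0.02, 1.33, 4.54]] Fn 4.0519811132836185 Fx 1.2275926449023637 TCP n -4.189363119952875 ex 1.8398762671260127
the job is handed in; nothing more can be done
None
```

I turned the knob to the red mark, placed the blue carrier flush inside the outline, and handed the job in at 12.6 s while still gripping and pressing it.

The moves cannot tilt the tool, so I did not tilt the carrier with the arm. I set the carrier's upper edge on the sloped face and opened the fingers a few millimetres so it settled flat. Then I gripped it again in that tilted position, lifted it slightly to centre it, and pressed along the face's normal.

**Last checks:**
- **Knob:** in the near-vertical view after release, the pointer is about 0.01 rad short of the mark. A later oblique view read 0.1 rad, but there the difference in height between pointer and mark shifts the reading, so I trusted the first view. The red mark itself was not touched.
- **Flushness:** the last separate fits of the carrier's blue plate and amber strips sloped at 0.27 and 0.26 rad, against 0.26 for the face. One earlier combined fit read 0.29, which I put down to the blue and amber surfaces being at different heights.
- **Position:** the carrier is square with the outline and centred to about 1 mm, from the near edge and sides, because the fingers hid the far edge.
- **Push:** about 4.1 N, with the face given by about 4.2 mm of its 10 mm, steady over the last readings.

I did not take a last overhead view, because the arm blocks that camera; no move went near the other things on the bench.

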